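# Lock stirrer heads into the wash carrier

### The arm

A 6-joint arm with a two-finger parallel gripper is mounted at the origin on the work surface. World frame = base frame: x ahead of the robot, y to its left, z up, the work surface at z = 0. Lengths are in mm, angles in rad, forces in N, time in s.
With the tool pointing down it reaches from about 375 to 925 mm from the base axis. Payload 5.7 kg.
Tool frame: the origin (TCP) lies at the centre of the arm's flange, where the gripper is bolted on; the fingertips stand 173 mm ahead of it and the grasp point (between the pads) lies 155 mm ahead of it; z points along the fingers, y is the direction in which the jaws open and shut (so a half turn about z gives the same grasp; the last joint's range is limited). The gripper opens to 85 mm and grips with 20 to 120 N. Pads are 22 mm wide; open, the fingers measure 114 mm over their backs; the gripper's body (76 mm by 85 mm) begins 54 mm behind the grasp point. The pads swing forward as they close: fully open they stand 13 mm farther back than shut.
Start: joints at [-1.389, 0.359, 1.51, -0, 1.272, -0.115], TCP at [175.465, -573.757, 404.667] pointing down, gripper open.
Joint ranges: [-2.97, 2.97], [-1.01, 2.36], [0.21, 2.38], [-0.96, 4.11], [0.2, 2.71], [-2.98, 2.98]. Speed limits (rad/s): [2.39, 2.39, 3.14, 3.14, 3.14, 3.14].

### API

Orientations are given as [roll, pitch, yaw] about the fixed x, y, z axes, in that order (R = Rz(yaw) Ry(pitch) Rx(roll)).
In Python, from plant import arm gives the robot as it stands. The module is installed in compiled form; this text tells all that it offers.
- The arm moves only by the tool servo_tool, never from a script. Its argument "plan" is a list of rows, each a list of 3 entries, a list of its own where there are three numbers: the shift along the tool's x, y, z in m, then the turn about the tool's z in rad, then the opening, from -1 (shut) to 1 (fully open), so that 0 is half open. A call has 1 to 10 rows; each row is the pose to reach, as a shift and turn from the pose commanded when the call began, along the tool's axes at that moment; what a row does not reach only later rows make up. A row lasts 1/10 s, in which the tool goes at most 50 mm and 8.59 degrees, less where a joint would pass 70% of its speed; a pose out of reach is approached as far as the arm can. A call with a gripper value outside its range is refused whole. The fingers move at their own pace and stop on an object; "newtons" is the grip in N (left out, the last holds). Time passes only in rows, so rows that repeat a pose let the fingers close. It gives the time, the measured TCP pose, the force and the opening at its end, in the units of the state.
- arm.get_state(): the state, without advancing time (a new reading comes with each control period).
- arm.camera(name): name is "scene" or "top" or "wrist"; returns the picture (384x512x3 uint8, red, green, blue); there is no depth.
- arm.camera_model(name): a dict with "vertical_fov" (degrees; the focal length in pixels is half the picture's height over the tangent of half this angle, whatever the lens; pixels are square), "cx", "cy" (the principal point, pixels), "k1" (the pictures are not rectified: a ray, as slopes to the right and down, at radius r is drawn at 1 + k1 r^2 times it, then the intrinsics apply), "world_from_camera" (4x4, takes a point from camera to world coordinates). Camera axes: x right, y down, z forward; pixel columns grow to the right and rows downward; lengths in mm; the calibration is good to about 2 mm. A picture is of the moment at which its call begins: read the wrist's pose just before it. camera_model takes no time and is no camera call; for the wrist camera it gives the pose at the moment of the call.
- arm.hand_in(): hands the job in, once; it reports no verdict.
The state is a dict: "time": time; "q": joint angles; "qvel": joint speeds; "effort": joint torques, N m; "ee_pos": TCP position; "eef_rot": TCP orientation; "ft_force": force on the tool from outside, world axes, zero at the start; "ft_torque": the same for the moment, N m; "opening": finger opening in mm.
Only numpy, scipy, OpenCV 4.12 (cv2) and the standard library are available. Lean on these libraries where they do the work, as an engineer would, in place of code of your own. Each camera call takes 0.05 s, during which the arm holds its last target. There are 200 camera calls.

### The job

Load every stirrer head on the bench into the wash carrier. First crank the eccentric cam round until the keeper bar has sprung fully back; then put each head foot-first through a slot of its own (any slot), down onto its collar, and give it a quarter turn, centred on its slot, so that it is locked; last, crank the cam back until its high point bears squarely on the bar's follower and the bar is fully forward beside the paddles, and leave it so. Leave everything else on the bench where it is.

Things in the scene. Friction and masses are not known exactly. Their poses are not given: they have to be found in the camera images.
- stirrer1_mid (a point): Centre of an upright stirrer head, 80 mm tall, standing on its steel T-foot: 40 mm above its underside, on its axis. From the bottom: foot 64 (own x) x 40 (own y) x 14 mm; neck 28 mm across; collar 58 mm across, 30 to 36 mm up; flat white paddle 64 (x) x 16 mm (y), 35 to 80 mm up, the part to hold, across its 16 mm. Half turns are alike. About 0.35 kg. May be absent
- stirrer2_mid (a point): the same point of a second stirrer head, equal to the first; may be absent
- stirrer3_mid (a point): the same point of a third stirrer head, equal to the first; may be absent
- stirrer4_mid (a point): the same point of a fourth stirrer head, equal to the first; may be absent
- slot1 (a point): Centre of a through slot in the carrier's steel deck, at the deck's top face, 60 mm above the bench. 69 mm along this frame's x by 45 mm along y. Four equal slots in a row along y, 76 mm apart. Deck 12 mm thick, free space below it down to 8 mm above the bench
- slot2 (a point): the same point of the second slot. A stirrer's foot passes only with its long side along the slot. Down, its collar rests on the deck (its centre point 10 mm above this point), the foot 4 mm below the deck and free to turn
- slot3 (a point): the same point of the third slot. A stirrer is locked when turned 90 degrees from the slot, either way round, so that its paddle lies along the row (y)
- slot4 (a point): the same point of the fourth slot. A head that is down in a slot can still be slid along the slot's x by some 20 mm and must be left at its centre
- cam_axis (a point): point on the upright axis of the cam, an eccentric steel disc 40 mm across set 10 mm off the axis; 73 mm above the bench, 86 mm along +x from the middle of the row (half-way from slot2 to slot3). Frame parallel to the slots' frames: x from the row of slots towards the cam, y along the row, z up
- crank_handle (a point): centre of the crank's black upright handle, 24 mm across, 46 mm tall (93 to 139 mm above the bench), 60 mm from the cam axis. It is a sleeve that spins freely on its pin, so it can be held while led round in an arc. The crank arm below it (84 to 92 mm above the bench) is one with the cam
- cam (a joint): cam and crank angle, rad, growing counter-clockwise from above, limits -0.7 to 2.5. 0: high point square on the bar's follower. Past 2.0 the cam is clear of the follower. The handle lies at (joint - 0.9) rad about the cam axis, from its frame's x towards y. Stays where it is left (friction 0.12 N m, spring up to 0.1 more)
- keeper (a joint): travel of the sprung keeper bar, m: 0 sprung fully back, 0.014 fully forward (cam at its high point). A spring (3 N back, 10 N forward) pulls it back, the cam pushes it towards the row
- keeper_mid (a point): middle of the keeper bar: straight dark steel bar along the row of slots, 308 mm long, 12 mm wide, 10 mm high (68 to 78 mm above the bench), on the cam's side of the paddles. Back, it is 44 mm from the row's centre line; forward, 30 mm, where it blocks the paddle of a head that is not turned
- beaker: open glass beaker, 80 mm across, 100 mm tall; not part of the job, to be left alone; origin at its underside
- reagent_bottle: white plastic bottle with a teal cap, 70 mm across, 170 mm tall; not part of the job, to be left alone; origin at its underside
- sample_jar: small amber jar, 52 mm across, 60 mm tall; not part of the job, to be left alone; origin at its underside
- paper_roll: white paper roll standing on end, 90 mm across, 180 mm tall; not part of the job, to be left alone; origin at its underside
- spatula: spatula lying flat, 200 mm long; not part of the job, to be left alone; origin at its underside
- dish_jar: squat white jar, 80 mm across, 80 mm tall; not part of the job, to be left alone; origin at its underside
There are look-alikes about, which are no part of the job. Leave any blue or purple look-alike of the part that bears stirrer2_mid alone.

How it is judged (in metres and radians):
On the way, in this order (a step that is already met when the one before it is completed fails the run):
1. the cam is turned off until the keeper bar is sprung fully back (within 2 mm) (value of joint keeper below 0.002 m), for 0.3 s.
2. every stirrer head is down in a slot and quarter-turned, with the keeper bar back (((horizontal distance between stirrer1_mid and slot1 below 0.01 m and z of stirrer1_mid in the frame of slot1 between 0.005 and 0.0145 m and angle between stirrer1_mid's own z axis and vertical below 0.12 rad and angle between the x axis of stirrer1_mid and the x axis of slot1, either way round above 1.22 rad) or (horizontal distance between stirrer1_mid and slot2 below 0.01 m and z of stirrer1_mid in the frame of slot2 between 0.005 and 0.0145 m and angle between stirrer1_mid's own z axis and vertical below 0.12 rad and angle between the x axis of stirrer1_mid and the x axis of slot2, either way round above 1.22 rad) or (horizontal distance between stirrer1_mid and slot3 below 0.01 m and z of stirrer1_mid in the frame of slot3 between 0.005 and 0.0145 m and angle between stirrer1_mid's own z axis and vertical below 0.12 rad and angle between the x axis of stirrer1_mid and the x axis of slot3, either way round above 1.22 rad) or (horizontal distance between stirrer1_mid and slot4 below 0.01 m and z of stirrer1_mid in the frame of slot4 between 0.005 and 0.0145 m and angle between stirrer1_mid's own z axis and vertical below 0.12 rad and angle between the x axis of stirrer1_mid and the x axis of slot4, either way round above 1.22 rad)) and ((horizontal distance between stirrer2_mid and slot1 below 0.01 m and z of stirrer2_mid in the frame of slot1 between 0.005 and 0.0145 m and angle between stirrer2_mid's own z axis and vertical below 0.12 rad and angle between the x axis of stirrer2_mid and the x axis of slot1, either way round above 1.22 rad) or (horizontal distance between stirrer2_mid and slot2 below 0.01 m and z of stirrer2_mid in the frame of slot2 between 0.005 and 0.0145 m and angle between stirrer2_mid's own z axis and vertical below 0.12 rad and angle between the x axis of stirrer2_mid and the x axis of slot2, either way round above 1.22 rad) or (horizontal distance between stirrer2_mid and slot3 below 0.01 m and z of stirrer2_mid in the frame of slot3 between 0.005 and 0.0145 m and angle between stirrer2_mid's own z axis and vertical below 0.12 rad and angle between the x axis of stirrer2_mid and the x axis of slot3, either way round above 1.22 rad) or (horizontal distance between stirrer2_mid and slot4 below 0.01 m and z of stirrer2_mid in the frame of slot4 between 0.005 and 0.0145 m and angle between stirrer2_mid's own z axis and vertical below 0.12 rad and angle between the x axis of stirrer2_mid and the x axis of slot4, either way round above 1.22 rad)) and ((horizontal distance between stirrer3_mid and slot1 below 0.01 m and z of stirrer3_mid in the frame of slot1 between 0.005 and 0.0145 m and angle between stirrer3_mid's own z axis and vertical below 0.12 rad and angle between the x axis of stirrer3_mid and the x axis of slot1, either way round above 1.22 rad) or (horizontal distance between stirrer3_mid and slot2 below 0.01 m and z of stirrer3_mid in the frame of slot2 between 0.005 and 0.0145 m and angle between stirrer3_mid's own z axis and vertical below 0.12 rad and angle between the x axis of stirrer3_mid and the x axis of slot2, either way round above 1.22 rad) or (horizontal distance between stirrer3_mid and slot3 below 0.01 m and z of stirrer3_mid in the frame of slot3 between 0.005 and 0.0145 m and angle between stirrer3_mid's own z axis and vertical below 0.12 rad and angle between the x axis of stirrer3_mid and the x axis of slot3, either way round above 1.22 rad) or (horizontal distance between stirrer3_mid and slot4 below 0.01 m and z of stirrer3_mid in the frame of slot4 between 0.005 and 0.0145 m and angle between stirrer3_mid's own z axis and vertical below 0.12 rad and angle between the x axis of stirrer3_mid and the x axis of slot4, either way round above 1.22 rad)) and ((horizontal distance between stirrer4_mid and slot1 below 0.01 m and z of stirrer4_mid in the frame of slot1 between 0.005 and 0.0145 m and angle between stirrer4_mid's own z axis and vertical below 0.12 rad and angle between the x axis of stirrer4_mid and the x axis of slot1, either way round above 1.22 rad) or (horizontal distance between stirrer4_mid and slot2 below 0.01 m and z of stirrer4_mid in the frame of slot2 between 0.005 and 0.0145 m and angle between stirrer4_mid's own z axis and vertical below 0.12 rad and angle between the x axis of stirrer4_mid and the x axis of slot2, either way round above 1.22 rad) or (horizontal distance between stirrer4_mid and slot3 below 0.01 m and z of stirrer4_mid in the frame of slot3 between 0.005 and 0.0145 m and angle between stirrer4_mid's own z axis and vertical below 0.12 rad and angle between the x axis of stirrer4_mid and the x axis of slot3, either way round above 1.22 rad) or (horizontal distance between stirrer4_mid and slot4 below 0.01 m and z of stirrer4_mid in the frame of slot4 between 0.005 and 0.0145 m and angle between stirrer4_mid's own z axis and vertical below 0.12 rad and angle between the x axis of stirrer4_mid and the x axis of slot4, either way round above 1.22 rad)) and value of joint keeper below 0.004 m), for 0.3 s.
3. the cam's high point has pushed the keeper bar fully forward (value of joint keeper above 0.0122 m), for 0.3 s.
At the end, for the whole second after the job is handed in: every stirrer head present is upright and at rest in a slot of its own, collar on the deck (within 5 mm), within 10 mm of the slot's centre, paddle within 20 degrees of the row; the keeper bar is forward by more than 12.2 mm of 14 (((horizontal distance between stirrer1_mid and slot1 below 0.01 m and z of stirrer1_mid in the frame of slot1 between 0.005 and 0.0145 m and angle between stirrer1_mid's own z axis and vertical below 0.12 rad and angle between the x axis of stirrer1_mid and the x axis of slot1, either way round above 1.22 rad) or (horizontal distance between stirrer1_mid and slot2 below 0.01 m and z of stirrer1_mid in the frame of slot2 between 0.005 and 0.0145 m and angle between stirrer1_mid's own z axis and vertical below 0.12 rad and angle between the x axis of stirrer1_mid and the x axis of slot2, either way round above 1.22 rad) or (horizontal distance between stirrer1_mid and slot3 below 0.01 m and z of stirrer1_mid in the frame of slot3 between 0.005 and 0.0145 m and angle between stirrer1_mid's own z axis and vertical below 0.12 rad and angle between the x axis of stirrer1_mid and the x axis of slot3, either way round above 1.22 rad) or (horizontal distance between stirrer1_mid and slot4 below 0.01 m and z of stirrer1_mid in the frame of slot4 between 0.005 and 0.0145 m and angle between stirrer1_mid's own z axis and vertical below 0.12 rad and angle between the x axis of stirrer1_mid and the x axis of slot4, either way round above 1.22 rad)) and ((horizontal distance between stirrer2_mid and slot1 below 0.01 m and z of stirrer2_mid in the frame of slot1 between 0.005 and 0.0145 m and angle between stirrer2_mid's own z axis and vertical below 0.12 rad and angle between the x axis of stirrer2_mid and the x axis of slot1, either way round above 1.22 rad) or (horizontal distance between stirrer2_mid and slot2 below 0.01 m and z of stirrer2_mid in the frame of slot2 between 0.005 and 0.0145 m and angle between stirrer2_mid's own z axis and vertical below 0.12 rad and angle between the x axis of stirrer2_mid and the x axis of slot2, either way round above 1.22 rad) or (horizontal distance between stirrer2_mid and slot3 below 0.01 m and z of stirrer2_mid in the frame of slot3 between 0.005 and 0.0145 m and angle between stirrer2_mid's own z axis and vertical below 0.12 rad and angle between the x axis of stirrer2_mid and the x axis of slot3, either way round above 1.22 rad) or (horizontal distance between stirrer2_mid and slot4 below 0.01 m and z of stirrer2_mid in the frame of slot4 between 0.005 and 0.0145 m and angle between stirrer2_mid's own z axis and vertical below 0.12 rad and angle between the x axis of stirrer2_mid and the x axis of slot4, either way round above 1.22 rad)) and ((horizontal distance between stirrer3_mid and slot1 below 0.01 m and z of stirrer3_mid in the frame of slot1 between 0.005 and 0.0145 m and angle between stirrer3_mid's own z axis and vertical below 0.12 rad and angle between the x axis of stirrer3_mid and the x axis of slot1, either way round above 1.22 rad) or (horizontal distance between stirrer3_mid and slot2 below 0.01 m and z of stirrer3_mid in the frame of slot2 between 0.005 and 0.0145 m and angle between stirrer3_mid's own z axis and vertical below 0.12 rad and angle between the x axis of stirrer3_mid and the x axis of slot2, either way round above 1.22 rad) or (horizontal distance between stirrer3_mid and slot3 below 0.01 m and z of stirrer3_mid in the frame of slot3 between 0.005 and 0.0145 m and angle between stirrer3_mid's own z axis and vertical below 0.12 rad and angle between the x axis of stirrer3_mid and the x axis of slot3, either way round above 1.22 rad) or (horizontal distance between stirrer3_mid and slot4 below 0.01 m and z of stirrer3_mid in the frame of slot4 between 0.005 and 0.0145 m and angle between stirrer3_mid's own z axis and vertical below 0.12 rad and angle between the x axis of stirrer3_mid and the x axis of slot4, either way round above 1.22 rad)) and ((horizontal distance between stirrer4_mid and slot1 below 0.01 m and z of stirrer4_mid in the frame of slot1 between 0.005 and 0.0145 m and angle between stirrer4_mid's own z axis and vertical below 0.12 rad and angle between the x axis of stirrer4_mid and the x axis of slot1, either way round above 1.22 rad) or (horizontal distance between stirrer4_mid and slot2 below 0.01 m and z of stirrer4_mid in the frame of slot2 between 0.005 and 0.0145 m and angle between stirrer4_mid's own z axis and vertical below 0.12 rad and angle between the x axis of stirrer4_mid and the x axis of slot2, either way round above 1.22 rad) or (horizontal distance between stirrer4_mid and slot3 below 0.01 m and z of stirrer4_mid in the frame of slot3 between 0.005 and 0.0145 m and angle between stirrer4_mid's own z axis and vertical below 0.12 rad and angle between the x axis of stirrer4_mid and the x axis of slot3, either way round above 1.22 rad) or (horizontal distance between stirrer4_mid and slot4 below 0.01 m and z of stirrer4_mid in the frame of slot4 between 0.005 and 0.0145 m and angle between stirrer4_mid's own z axis and vertical below 0.12 rad and angle between the x axis of stirrer4_mid and the x axis of slot4, either way round above 1.22 rad)) and value of joint keeper above 0.0122 m and linear speed of each of stirrer1, stirrer2, stirrer3, stirrer4 below 0.02 m/s); the robot touches nothing.
It fails at once if something that is not part of the job is pushed more than 30 mm (distance of any of beaker, reagent_bottle, sample_jar, paper_roll, spatula, dish_jar from where it was at the start of the episode above 0.03 m).
It fails at once if something that is not part of the job is knocked over (angle between any of beaker, reagent_bottle, sample_jar, paper_roll, dish_jar's own z axis and vertical above 0.6 rad).
Of stirrer1, stirrer2, stirrer3, stirrer4 only 3 to 4 are there at a start; the rules pass over those that are not, and their reading is None.
At some moment in a run one of stirrer1, stirrer2, stirrer3, stirrer4 may be knocked a few centimetres aside while the robot is not near it.
It also fails if it takes over 210 s, if anything falls off the work surface, if the arm or the gripper's body presses on something with over 40 N, if the wrist force passes 120 N, or if a joint passes its speed limit or range.

## Working session

There is one attempt and no reset: what is moved stays moved. The work goes in short steps, Python scripts to look and compute and a tool call to move; the robot and the scene stay as the last step left them, time stands still between calls to the robot, and variables do not carry over. Pictures are saved under pics/ and viewed, about 12 in all and at most 16, crops included, and the job is handed in when it is done.

Besides the shell and the picture viewer there is one more tool, called in YAML: its name, and indented under it one key for each argument. servo_tool: Moves the arm, as the interface text tells. Its arguments: {"type":"object","properties":{"plan":{"type":"array","items":{"type":"array"}},"newtons":{"type":"number"}},"required":["plan"]}

```bash
mkdir -p pics; ls; cat > h.py <<'E'
import numpy as np, cv2, time
from plant import arm
def save(cam,fn,crop=None,s=1):
    m=arm.camera_model(cam); im=arm.camera(cam)
    np.save(f'pics/{fn}.npy',im); np.savez(f'pics/{fn}_m.npz',**{k:np.array(v) for k,v in m.items()})
    out(im,fn,crop,s); return m,im
def out(im,fn,crop=None,s=1):
    if crop: x0,y0,x1,y1=crop; im=im[y0:y1,x0:x1]
    im=cv2.resize(im,None,fx=s,fy=s,interpolation=cv2.INTER_CUBIC)
    cv2.imwrite(f'pics/{fn}.png',im[:,:,::-1])
def load(fn): 
    m=np.load(f'pics/{fn}_m.npz'); return {k:m[k] for k in m}, np.load(f'pics/{fn}.npy')
def fpx(m): return 192/np.tan(np.radians(float(m['vertical_fov']))/2)
def w2p(m,P):
    P=np.atleast_2d(P).astype(float); T=np.linalg.inv(np.array(m['world_from_camera'],float))
    c=P@T[:3,:3].T+T[:3,3]; s=c[:,:2]/c[:,2:]; r2=(s**2).sum(1,keepdims=True)
    return s*(1+float(m['k1'])*r2)*fpx(m)+[float(m['cx']),float(m['cy'])]
def p2w(m,uv,z):
    uv=np.atleast_2d(uv).astype(float); d=(uv-[float(m['cx']),float(m['cy'])])/fpx(m); s=d.copy()
    for _ in range(30): s=d/(1+float(m['k1'])*(s**2).sum(1,keepdims=True))
    T=np.array(m['world_from_camera'],float); r=np.c_[s,np.ones(len(s))]@T[:3,:3].T; o=T[:3,3]
    return o+r*((z-o[2])/r[:,2:])
E
python3 - <<'E'
from h import *
for c in ['top','scene']:
    m,im=save(c,c+'0',s=1.5); print(c,{k:np.round(v,3).tolist() for k,v in m.items()})
print(arm.get_state())
E
```

```text
pics
top {'vertical_fov': 48.331, 'cx': 255.907, 'cy': 196.964, 'k1': -0.139, 'world_from_camera': [[0.026, -0.997, 0.076, 453.622], [-1.0, -0.026, 0.003, 3.555], [-0.001, -0.076, -0.997, 1493.625], [0.0, 0.0, 0.0, 1.0]]}
scene {'vertical_fov': 53.793, 'cx': 254.786, 'cy': 185.499, 'k1': -0.05, 'world_from_camera': [[-0.265, 0.791, -0.552, 1169.772], [0.964, 0.213, -0.159, 167.27], [-0.008, -0.574, -0.819, 1038.993], [0.0, 0.0, 0.0, 1.0]]}
{'time': 0.1, 'q': array([-1.38913010e+00,  3.59426066e-01,  1.51134383e+00,  5.35449808e-06,
        1.27252686e+00, -1.15127749e-01]), 'qvel': array([-7.33400546e-05, -3.62906370e-03, -2.29147493e-03, -7.95468133e-04,
       -6.21268223e-04, -6.69411242e-04]), 'effort': array([ 1.03643171e-03, -5.28646696e+01, -2.79352605e+01, -4.31923427e-04,
        5.00949900e-03,  5.53938250e-06]), 'ee_pos': array([ 175.38961333, -573.43871887,  403.93405278]), 'eef_rot': array([-3.13990042e+00, -2.00838046e-04,  2.96792224e-01]), 'ft_force': array([-0.20557986, -0.21373903, -0.7096615 ]), 'ft_torque': array([-0.00992757,  0.00492894,  0.02145449]), 'opening': 85.57569691211104}
```

View pics/top0.png

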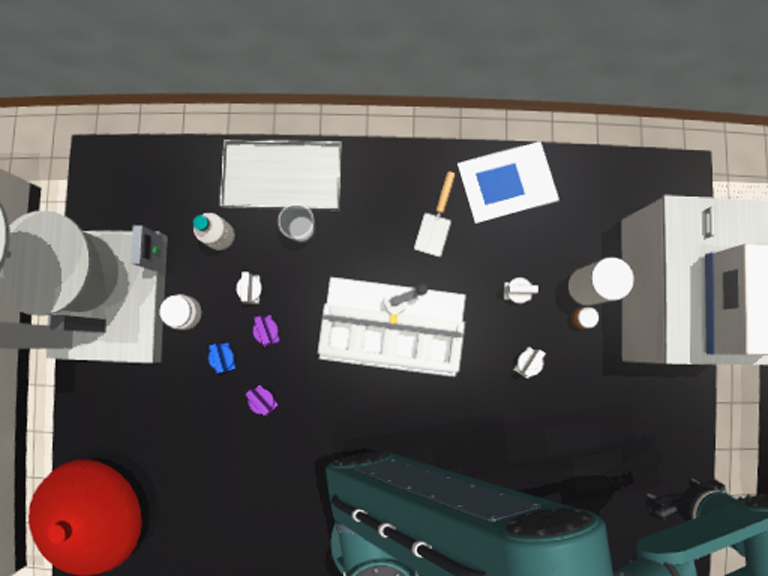

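View pics/scene0.png

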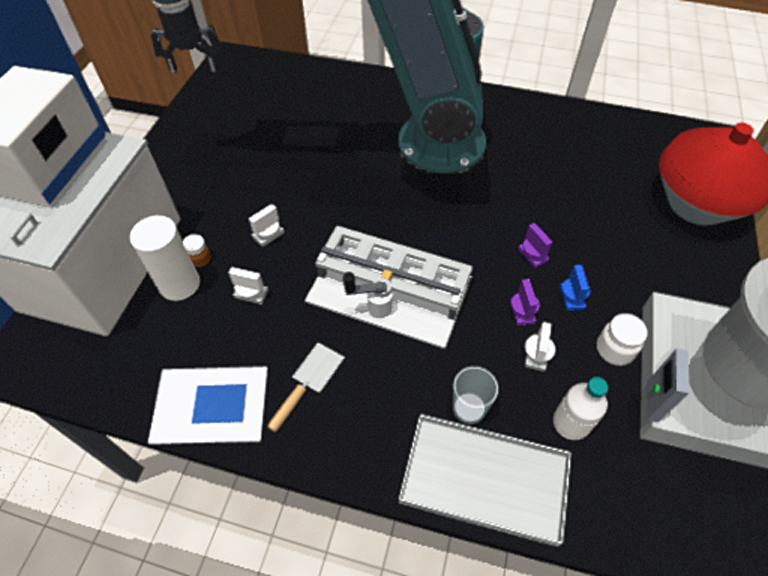

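The top picture shows three white heads at (249,288), (520,290) and (531,362). The look-alikes are purple at (266,331) and (261,401) and blue at (221,358). The carrier is at about (393,327), with the crank handle at (420,290). I'll crop closer.

```bash
python3 - <<'E'
from h import *
m,im=load('top0'); m2,im2=load('scene0')
c=lambda im,x,y,w,h,s:cv2.resize(im[y:y+h,x:x+w],(w*s,h*s),interpolation=cv2.INTER_CUBIC)
A=c(im,205,178,110,76,7)         # 770x532
out(A,'c1')
B=np.hstack([c(im,145,170,50,50,8),c(im,325,170,50,85,8)[:400],]) if 0 else None
L=c(im,146,171,40,42,10); M=c(im,327,174,40,42,10) if 0 else c(im,327,174,38,42,10); 
N=c(im,333,220,40,42,7)
S1=c(im2,155,130,50,36,7); S2=c(im2,145,170,40,36,7); S3=c(im2,340,205,40,45,7)
out(np.hstack([L,M]),'c2')
h=lambda a:cv2.copyMakeBorder(a,0,320-a.shape[0],0,0,cv2.BORDER_CONSTANT)
out(np.hstack([h(a) for a in (N,S3,)]),'c3')
E
```

```text
(no output)
```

View pics/c1.png

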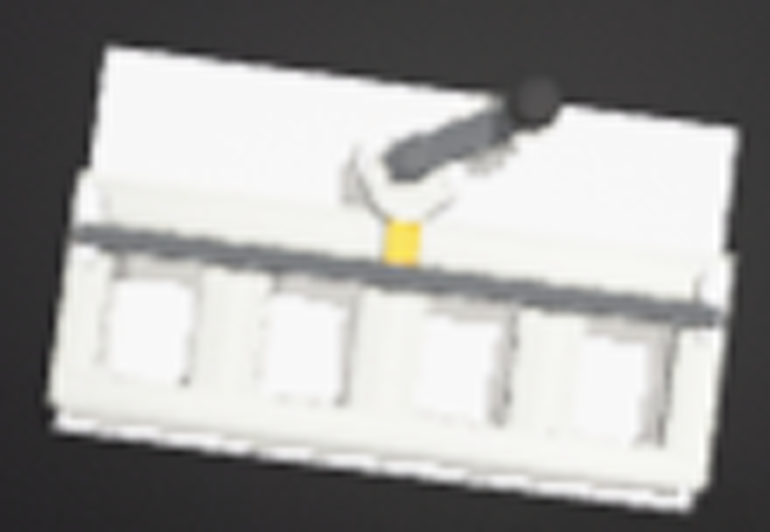

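View pics/c2.png

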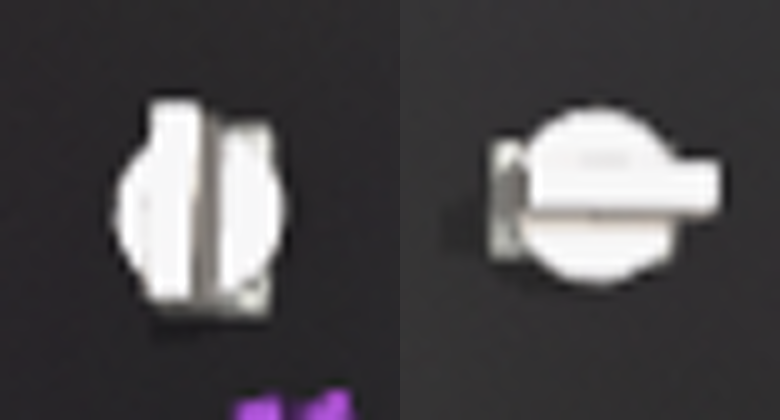

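The keeper bar ends are at crop (75,235) and (720,317), and the handle top is at (535,98). The white heads stand upright, paddles clear to see. Now I'll turn these into world positions.

```bash
python3 - <<'E'
from h import *
m,im=load('top0')
g=lambda x,y:[205+(x+.5)/7-.5,178+(y+.5)/7-.5]
L=p2w(m,g(75,235),73)[0];R=p2w(m,g(722,317),73)[0];H=p2w(m,g(535,98),139)[0]
# deck far edge corners (top,z60): (80,172) far left,(735,257) far right ; near (48,405),(705,487)
D=p2w(m,[g(80,172),g(735,257),g(48,405),g(705,487)],60)
print('bar',L,R,np.hypot(*(L-R)[:2]),'H',H); print(D, D.mean(0))
y=(L-R)[:2]; th=np.arctan2(-y[0],y[1]); print('yaw from bar',th)  # y axis =(-sin,cos)
y=(D[0]-D[1]+D[2]-D[3])[:2]; print('yaw deck',np.arctan2(-y[0],y[1]))
ex=np.array([np.cos(th),np.sin(th)]); mid=(L+R)[:2]/2
for off in (30,44):
    row=mid-ex*off; cam=row+86*ex; d=H[:2]-cam; print(off,'row',row,'cam',cam,'handle r',np.hypot(*d),'joint',np.arctan2(d[1],d[0])-th+.9)
# slots' visible floor... rim corners in crop: slot1(leftmost)
# stirrers: blob segmentation white, paddle top
for n,(x0,y0,x1,y1) in dict(A=(150,175,182,206),B=(330,178,366,206),C=(338,226,370,258)).items():
    g_=im[y0:y1,x0:x1].min(2)>215
    c,s,a=cv2.minAreaRect(np.argwhere(g_)[:,::-1].astype(np.float32)); print(n,np.array(c)+[x0,y0],s,a)
print('A',p2w(m,[[146+17.5,171+20]],80)); 
q=lambda ox,oy,x,y,s:[ox+(x+.5)/s-.5,oy+(y+.5)/s-.5]
print('A paddle top ends',p2w(m,[q(146,171,175,102,10),q(146,171,170,300,10)],[80]))
print('B paddle top ends',p2w(m,[q(327,174,320,188,10),q(327,174,128,186,10)],[80]), p2w(m,[q(327,174,720-400,187,10)],80))
# collar top z 36 circle centre
print('A collar',p2w(m,q(146,171,200,212,10),36),'B collar',p2w(m,q(327,174,597-400,197,10),36))
E
```

```text
bar [510.81315898 141.46083469  73.        ] [ 479.79540562 -166.68233552   73.        ] 309.7003622321871 H [575.82534687 -71.87364309 139.        ]
[[ 541.65487551  141.30159519   60.        ]
 [ 508.93326093 -173.96833227   60.        ]
 [ 429.68623899  153.09734919   60.        ]
 [ 398.69571835 -161.69764251   60.        ]] [469.74252344 -10.3167576   60.        ]
yaw from bar -0.10032227375523045
yaw deck -0.10077739377026423
30 row [465.4551241   -9.60612816] cam [551.02271094 -18.21937862] handle r 59.109651026309486 joint -0.13746522874545974
44 row [451.52551694  -8.20397111] cam [537.09310378 -16.81722157] handle r 67.31564606570657 joint 0.04259765850787012
A [165.5 190.5] (17.0, 15.0) 90.0
B [348.25000381 192.24999905] (15.17893123626709, 19.28989028930664) 71.56504821777344
C [353.17647076 241.79411697] (15.279744148254395, 18.91777801513672) 14.03624439239502
A [[573.04117196 316.59205295  80.        ]]
A paddle top ends [[607.41399546 319.63386126  80.        ]
 [541.01917597 318.4402241   80.        ]]
B paddle top ends [[ 585.39273582 -334.95140569   80.        ]
 [ 584.33928606 -270.02445584   80.        ]] [[ 585.72828347 -334.94910603   80.        ]]
A collar [[574.34739104 319.07536986  36.        ]] B collar [[ 585.24606129 -302.56820714   36.        ]]
```

View pics/c3.png

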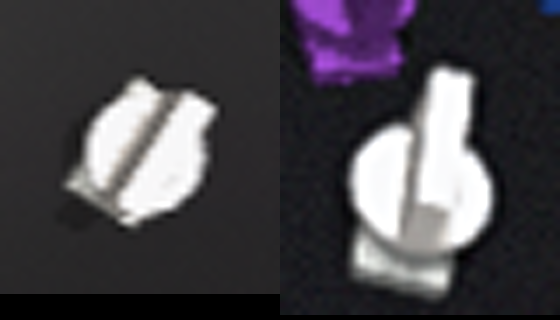

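Carrier row centre is about (465.5,-9.6), yaw -0.10, with the bar forward (cam at about -0.14). Heads are A (574,319), B (585,-302) and C near (531,362) in the top picture, so three in all. Next I'll move over the crank to look closer.

```bash
cat >> h.py <<'E'
def go(x,y,z,yaw,src=None):
    """shift (m, tool axes) and turn from measured pose to target"""
    s=arm.get_state() if src is None else src
    p=np.array(s['ee_pos']); a=s['eef_rot'][2]
    t=-((yaw-a+np.pi/2)%np.pi-np.pi/2) if yaw is not None and not isinstance(yaw,tuple) else (-(yaw[0]-a) if yaw else 0)
    d=np.array([x,y,z])-p; c,s_=np.cos(a),np.sin(a)
    v=np.array([c*d[0]+s_*d[1], s_*d[0]-c*d[1], -d[2]])/1000
    print('shift',np.round(v,4).tolist(),'turn',round(float(t),4),'rows>=',int(max(np.ceil(np.linalg.norm(v)/.05),np.ceil(abs(t)/.15))))
E
python3 - <<'E'
from h import *
go(540,-40,430,(1.47,))
E
```

```text
shift [0.5047, -0.4035, -0.0261] turn -1.1732 rows>= 13
```

servo_tool:
  plan:
    - [[0.25, -0.2, -0.026], -0.6, 1]
    - [[0.25, -0.2, -0.026], -0.6, 1]
    - [[0.25, -0.2, -0.026], -0.6, 1]
    - [[0.25, -0.2, -0.026], -0.6, 1]
    - [[0.505, -0.403, -0.026], -1.173, 1]
    - [[0.505, -0.403, -0.026], -1.173, 1]
    - [[0.505, -0.403, -0.026], -1.173, 1]
    - [[0.505, -0.403, -0.026], -1.173, 1]
    - [[0.505, -0.403, -0.026], -1.173, 1]
    - [[0.505, -0.403, -0.026], -1.173, 1]

```text
time: 1.1
ee_pos: [458.1, -159.8, 427.4]
eef_rot: [-3.141, -0.0, 1.47]
ft_force: [0.3, -1.2, 0.8]
opening: 85.2
```

servo_tool:
  plan:
    - [[0, 0, 0], 0, 1]
    - [[0, 0, 0], 0, 1]

```text
time: 1.3
ee_pos: [457.8, -160.6, 427.2]
eef_rot: [-3.141, 0.0, 1.473]
ft_force: [0.3, 0.3, 1.0]
opening: 85.5
```

```bash
python3 - <<'E'
from h import *
m,im=save('wrist','w1',s=1.5); print({k:np.round(v,3).tolist() for k,v in m.items()}); s=arm.get_state(); print(s['time'],s['ee_pos'],s['eef_rot'],s['q'])
E
```

```text
{'vertical_fov': 58.019, 'cx': 253.635, 'cy': 188.375, 'k1': -0.024, 'world_from_camera': [[0.995, -0.093, -0.029, 464.027], [-0.097, -0.954, -0.284, -88.075], [-0.002, 0.285, -0.958, 397.06], [0.0, 0.0, 0.0, 1.0]]}
1.35 [ 457.31152799 -161.59710598  427.17309358] [-3.14058695e+00  1.52060283e-04  1.47119710e+00] [-4.81990815e-01  1.70354442e-01  1.71879751e+00 -5.43509397e-04
  1.25331708e+00 -3.82221614e-01]
```

View pics/w1.png

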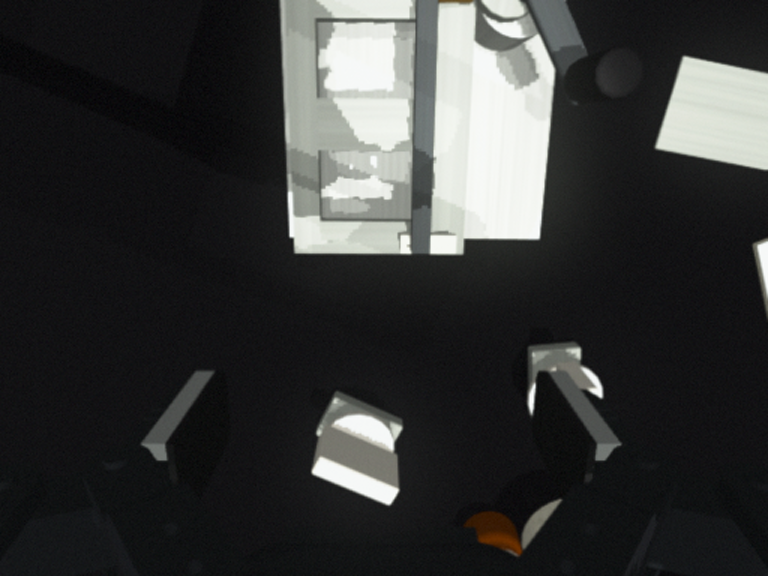

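The wrist picture shows two slots, the keeper bar, and the handle's top at (619,72) in the enlarged view. Heads C (355,450) and B (565,385) show below, with no extra white head.

```bash
python3 - <<'E'
from h import *
m,im=load('w1')
g=lambda x,y:[(x+.5)/1.5-.5,(y+.5)/1.5-.5]
print('H',p2w(m,g(619,72),139)); print('slot near corners',p2w(m,[g(320,219),g(412,219),g(317,20)],60)); print('bar',p2w(m,[g(413,253),g(431,253)],78))
# predicted
th=-.1003;ex=np.array([np.cos(th),np.sin(th)]);ey=np.array([-ex[1],ex[0]]);o=np.array([465.5,-9.6])
for k in(-1.5,-.5): print([ (o+ey*(76*k+b*22.5)+ex*a*34.5).round(1).tolist() for a in(-1,1) for b in(-1,1)])
E
```

```text
H [[576.67001166 -73.16782269 139.        ]]
slot near corners [[ 418.51209273 -140.65289235   60.        ]
 [ 478.36372589 -146.49153276   60.        ]
 [ 432.0220942   -22.62304486   60.        ]]
bar [[ 476.49218984 -164.94393755   78.        ]
 [ 487.78535576 -166.04002891   78.        ]]
[[417.5, -142.0], [422.0, -97.2], [486.2, -148.9], [490.7, -104.1]]
[[425.1, -66.3], [429.6, -21.6], [493.8, -73.3], [498.3, -28.5]]
```

```bash
python3 - <<'E'
from h import *
go(576.5,-72.5,340,(1.47,))
E
```

```text
shift [0.1005, 0.1097, 0.0872] turn 0.0012 rows>= 4
```

servo_tool:
  plan:
    - [[0.1005, 0.1097, 0.03], 0, 1]
    - [[0.1005, 0.1097, 0.03], 0, 1]
    - [[0.1005, 0.1097, 0.03], 0, 1]
    - [[0.1005, 0.1097, 0.087], 0, 1]
    - [[0.1005, 0.1097, 0.087], 0, 1]
    - [[0.1005, 0.1097, 0.087], 0, 1]
    - [[0.1005, 0.1097, 0.087], 0, 1]
    - [[0.1005, 0.1097, 0.087], 0, 1]

```text
time: 2.15
ee_pos: [577.0, -74.1, 342.5]
eef_rot: [3.138, 0.0, 1.468]
ft_force: [0.2, 0.0, 0.9]
opening: 85.3
```

```bash
python3 - <<'E'
from h import *
print(arm.get_state()['ee_pos']); go(576.5,-72.5,273,(1.47,))
E
```

```text
[576.98017854 -74.1420618  342.54981309]
shift [0.0016, -0.0006, 0.0695] turn -0.002 rows>= 2
```

servo_tool:
  plan:
    - [[0.0016, -0.0006, 0.035], 0, 1]
    - [[0.0016, -0.0006, 0.069], 0, 1]
    - [[0.0016, -0.0006, 0.069], 0, 1]
    - [[0.0016, -0.0006, 0.069], 0, -1]
    - [[0.0016, -0.0006, 0.069], 0, -1]
    - [[0.0016, -0.0006, 0.069], 0, -1]
    - [[0.0016, -0.0006, 0.069], 0, -1]
    - [[0.0016, -0.0006, 0.069], 0, -1]
    - [[0.0016, -0.0006, 0.069], 0, -1]
  newtons: 40

```text
time: 3.05
ee_pos: [577.0, -71.3, 272.9]
eef_rot: [3.139, 0.0, 1.47]
ft_force: [-0.4, 0.2, 6.6]
opening: 23.2
```

```bash
python3 - <<'E'
from h import *
s=arm.get_state(); print(s['ee_pos'],s['opening'],s['ft_force'])
f=-1.044+np.arange(21)*.1172
P=np.c_[.06*np.sin(f),.06*np.cos(f)]
print((P[1:11]-P[0]).round(4).tolist()); print((P[11:]-P[10]).round(4).tolist())
E
```

```text
[576.98246834 -71.321459   272.92392868] 23.18142805966285 [-0.42304586  0.20013692  6.5881303 ]
[[0.0039, 0.0059], [0.0084, 0.0112], [0.0136, 0.016], [0.0192, 0.0202], [0.0253, 0.0237], [0.0318, 0.0264], [0.0386, 0.0283], [0.0455, 0.0295], [0.0525, 0.0298], [0.0595, 0.0293]]
[[0.0069, -0.0013], [0.0136, -0.0034], [0.02, -0.0063], [0.0261, -0.0099], [0.0316, -0.0142], [0.0367, -0.0191], [0.0411, -0.0245], [0.0448, -0.0305], [0.0479, -0.0368], [0.0502, -0.0435]]
```

Held at 23 mm opening, so I'll lead it round.

servo_tool:
  plan:
    - [[0.0039, 0.0059, 0], 0, -1]
    - [[0.0084, 0.0112, 0], 0, -1]
    - [[0.0136, 0.016, 0], 0, -1]
    - [[0.0192, 0.0202, 0], 0, -1]
    - [[0.0253, 0.0237, 0], 0, -1]
    - [[0.0318, 0.0264, 0], 0, -1]
    - [[0.0386, 0.0283, 0], 0, -1]
    - [[0.0455, 0.0295, 0], 0, -1]
    - [[0.0525, 0.0298, 0], 0, -1]
    - [[0.0595, 0.0293, 0], 0, -1]

```text
time: 4.05
ee_pos: [613.0, -15.2, 272.9]
eef_rot: [3.137, 0.001, 1.47]
ft_force: [3.0, -3.0, 6.3]
opening: 22.9
```

servo_tool:
  plan:
    - [[0.0069, -0.0013, 0], 0, -1]
    - [[0.0136, -0.0034, 0], 0, -1]
    - [[0.02, -0.0063, 0], 0, -1]
    - [[0.0261, -0.0099, 0], 0, -1]
    - [[0.0316, -0.0142, 0], 0, -1]
    - [[0.0367, -0.0191, 0], 0, -1]
    - [[0.0411, -0.0245, 0], 0, -1]
    - [[0.0448, -0.0305, 0], 0, -1]
    - [[0.0479, -0.0368, 0], 0, -1]
    - [[0.0502, -0.0435, 0], 0, -1]

```text
time: 5.05
ee_pos: [574.4, 39.8, 272.9]
eef_rot: [3.137, -0.001, 1.47]
ft_force: [2.6, -1.0, 7.0]
opening: 23.3
```

servo_tool:
  plan:
    - [[0, 0, 0], 0, -1]
    - [[0, 0, 0], 0, -1]
    - [[0, 0, 0], 0, 1]
    - [[0, 0, 0], 0, 1]
    - [[0, 0, 0], 0, 1]
    - [[0, 0, 0], 0, 1]

```text
time: 5.65
ee_pos: [573.1, 39.4, 271.2]
eef_rot: [-3.141, -0.0, 1.47]
ft_force: [0.7, 0.8, 0.1]
opening: 79.5
```

```bash
python3 - <<'E'
from h import *
s=arm.get_state(); p=s['ee_pos'];print(p,s['opening'],s['ft_force'])
d=p[:2]-[551.5,-18]; print(np.hypot(*d),np.arctan2(d[1],d[0])+.1003+.9)
print('straight up then to view pose (A first):'); go(500,-20,450,(1.47,))
E
```

```text
[573.07566162  39.44794157 271.18121856] 79.54252630029099 [0.65216394 0.84779286 0.13718418]
61.36591207848536 2.2118269668853476
straight up then to view pose (A first):
shift [-0.0665, -0.0667, -0.1788] turn -0.0002 rows>= 5
```

servo_tool:
  plan:
    - [[0, 0, -0.05], 0, 1]
    - [[0, 0, -0.1], 0, 1]
    - [[-0.0665, -0.0667, -0.179], 0, 1]
    - [[-0.0665, -0.0667, -0.179], 0, 1]
    - [[-0.0665, -0.0667, -0.179], 0, 1]
    - [[-0.0665, -0.0667, -0.179], 0, 1]
    - [[-0.0665, -0.0667, -0.179], 0, 1]
    - [[-0.0665, -0.0667, -0.179], 0, 1]
    - [[-0.0665, -0.0667, -0.179], 0, 1]

```text
time: 6.55
ee_pos: [500.6, -19.5, 449.2]
eef_rot: [-3.139, -0.001, 1.471]
ft_force: [0.0, 1.1, -0.4]
opening: 85.4
```

```bash
python3 - <<'E'
from h import *
m,im=save('wrist','w2',s=1.55); s=arm.get_state(); print(s['time'],s['ee_pos'],s['eef_rot'])
go(574,319,300,(-.0+0.018+np.pi,)); go(574,319,300,(0.018,))
E
```

```text
6.6 [500.62475753 -19.57413504 449.25372844] [-3.13946881e+00 -4.25862699e-04  1.47060018e+00]
shift [0.3442, 0.0391, 0.1493] turn -1.689 rows>= 12
shift [0.3442, 0.0391, 0.1493] turn 1.4526 rows>= 10
```

View pics/w2.png

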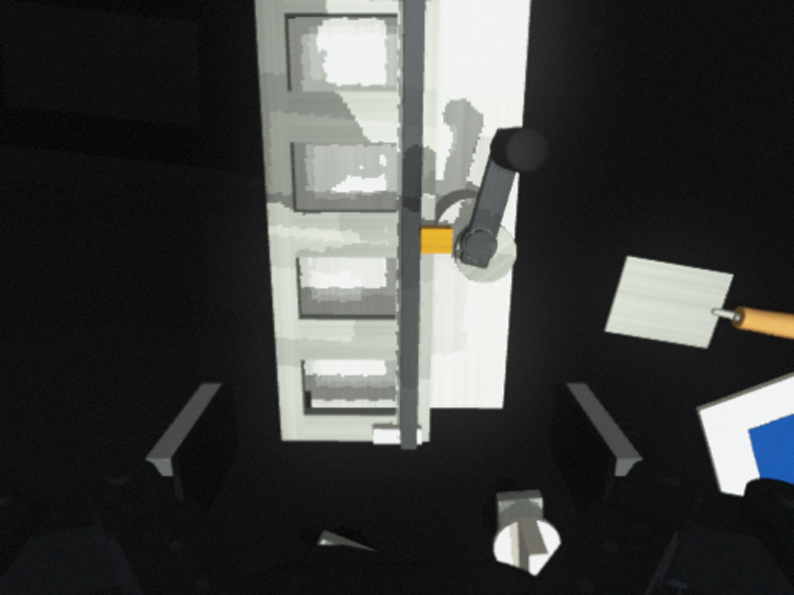

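The four slots' left edges are clear, and the handle is at (520,149). The cam is off its follower and the bar is near x=410. I'll fit the carrier.

```bash
python3 - <<'E'
from h import *
from scipy.optimize import least_squares
m,im=load('w2')
g=lambda a:(np.array(a)+.5)/1.55-.5
px=g([(286,14),(289,91),(291,143),(296,210),(297,257),(300,318),(306,413)])
loc=np.array([(-34.5,76*k+b*22.5) for k,b in [(1.5,1),(1.5,-1),(.5,1),(.5,-1),(-.5,1),(-.5,-1),(-1.5,-1)]])
f=lambda p:(w2p(m,np.c_[loc@np.array([[np.cos(p[2]),np.sin(p[2])],[-np.sin(p[2]),np.cos(p[2])]])+p[:2],np.full(7,60)])-px).ravel()
r=least_squares(f,[465,-9,-.1]); print(r.x,np.round(r.fun,1))
B=p2w(m,g([(410,448),(412,30)]),78); H=p2w(m,g((520,149)),139)[0]
x0,y0,t=r.x
R=lambda P:(np.atleast_2d(P)[:,:2]-[x0,y0])@np.array([[np.cos(t),-np.sin(t)],[np.sin(t),np.cos(t)]])
print('bar local',R(B),'H local',R(H)-[86,0])
C=im.copy()
out(im,'w2c',(180,0,280,290),2)
E
```

```text
[ 4.68226599e+02 -9.23316153e+00 -1.01146049e-01] [-0.3 -0.8  0.1 -0.   0.4 -0.8 -0.6  0.9  0.2 -0.2  0.3  0.4 -0.3  0.9]
bar local [[  43.57099638 -153.56670952]
 [  42.05362867  123.70964847]] H local [[ 9.46856968 58.28890582]]
```

servo_tool:
  plan:
    - [[0.344, 0.039, 0.05], 1.453, 1]
    - [[0.344, 0.039, 0.05], 1.453, 1]
    - [[0.344, 0.039, 0.05], 1.453, 1]
    - [[0.344, 0.039, 0.05], 1.453, 1]
    - [[0.344, 0.039, 0.05], 1.453, 1]
    - [[0.344, 0.039, 0.05], 1.453, 1]
    - [[0.344, 0.039, 0.149], 1.453, 1]
    - [[0.344, 0.039, 0.149], 1.453, 1]
    - [[0.344, 0.039, 0.149], 1.453, 1]
    - [[0.344, 0.039, 0.149], 1.453, 1]

```text
time: 7.6
ee_pos: [571.9, 320.4, 295.3]
eef_rot: [3.139, 0.009, 0.031]
ft_force: [-0.4, -0.2, 0.1]
opening: 85.5
```

```bash
python3 - <<'E'
from h import *
s=arm.get_state(); print(s['time'],s['ee_pos'],s['eef_rot'])
go(574,319,310,(.018,))
E
```

```text
7.6 [571.94523481 320.44524953 295.27255588] [3.13913591 0.00851772 0.03111096]
shift [0.002, 0.0015, -0.0147] turn 0.0131 rows>= 1
```

servo_tool:
  plan:
    - [[0.001, 0, -0.012], 0, 1]
    - [[0.001, 0, -0.012], 0, 1]
    - [[0.001, 0, -0.012], 0, 1]

```text
time: 7.9
ee_pos: [575.4, 318.4, 315.0]
eef_rot: [-3.141, -0.003, 0.037]
ft_force: [-0.7, -0.6, 0.5]
opening: 85.5
```

```bash
python3 - <<'E'
from h import *
m,im=save('wrist','w3',s=1.5); s=arm.get_state(); print(s['time'],s['ee_pos'],s['eef_rot'])
E
```

```text
7.95 [575.12970769 318.16837404 314.78341211] [-3.14071131e+00 -2.09655298e-03  3.64416833e-02]
```

View pics/w3.png

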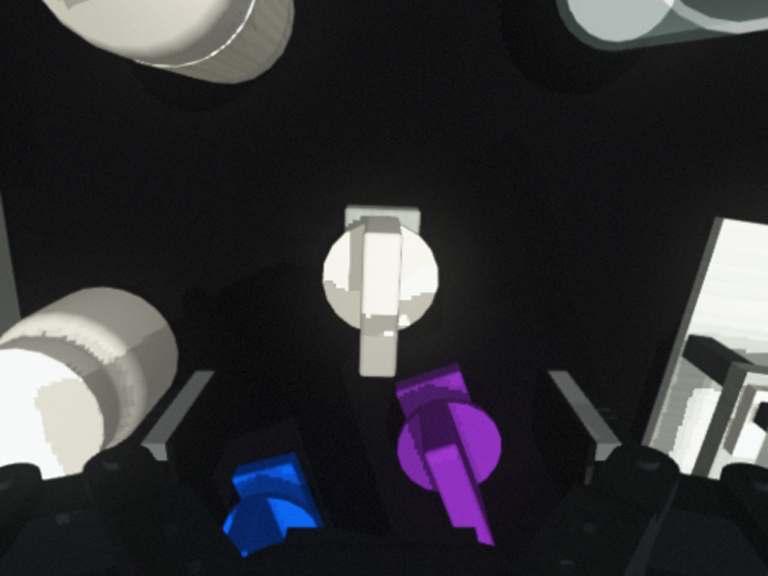

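Head A's white paddle top runs from (382,234) to (378,375), and the purple one stands close behind it. I'll work out its position.

```bash
cat >> h.py <<'E'
def paddle(fn,corners,s,z=80,off=(0,0)):
    m,_=load(fn); P=p2w(m,(np.array(corners,float)+.5)/s-.5+off,z)[:,:2]  # far-l, far-r, near-l, near-r
    d=(P[0]+P[1]-P[2]-P[3])/2; w=(P[1]+P[3]-P[0]-P[2])/2
    c=P.mean(0); a=np.arctan2(d[1],d[0]); print('paddle c',c.round(1),'yaw',round(a,3),'len',np.hypot(*d).round(1),'wid',np.hypot(*w).round(1)); return c,a
E
python3 - <<'E'
from h import *
c,a=paddle('w3',[(364,234),(401,234),(360,376),(396,376)],1.5)
m,_=load('w3'); print('purple',p2w(m,[[(460-.0)/1.5,(490)/1.5]],80)[0], 'grasp px',w2p(m,[[575.1,318.2,60]])*1.5)
go(*c,223,(a,))
E
```

```text
paddle c [575.7 319.2] yaw 0.007 len 62.7 wid 15.2
purple [486.63331897 278.27045238  80.        ] grasp px [[382.12857408 294.4859866 ]]
shift [0.0006, -0.001, 0.0918] turn 0.0293 rows>= 2
```

servo_tool:
  plan:
    - [[0.0003, -0.0008, 0.045], 0.028, 1]
    - [[0.0003, -0.0008, 0.0918], 0.028, 1]
    - [[0.0003, -0.0008, 0.0918], 0.028, 1]
    - [[0.0003, -0.0008, 0.0918], 0.028, 1]
    - [[0.0003, -0.0008, 0.0918], 0.028, -1]
    - [[0.0003, -0.0008, 0.0918], 0.028, -1]
    - [[0.0003, -0.0008, 0.0918], 0.028, -1]
    - [[0.0003, -0.0008, 0.0918], 0.028, -1]
    - [[0.0003, -0.0008, 0.0918], 0.028, -1]
    - [[0.0003, -0.0008, 0.0918], 0.028, -1]
  newtons: 60

```text
time: 8.95
ee_pos: [575.3, 319.2, 222.7]
eef_rot: [-3.141, -0.001, 0.007]
ft_force: [-0.2, -1.8, 5.6]
opening: 14.8
```

servo_tool:
  plan:
    - [[0, 0, -0.05], 0, -1]
    - [[0, 0, -0.1], 0, -1]
    - [[0, 0, -0.13], 0, -1]
    - [[0, 0, -0.13], 0, -1]

```text
time: 9.35
ee_pos: [576.5, 319.9, 356.9]
eef_rot: [-3.138, -0.008, 0.007]
ft_force: [0.9, 0.6, -2.9]
opening: 14.9
```

```bash
python3 - <<'E'
from h import *
s=arm.get_state(); print(s['time'],s['ee_pos'],s['eef_rot'],s['opening'],s['ft_force'])
go(479,104.7,330,(-.101,))
E
```

```text
9.35 [576.48913842 319.85627604 356.89128231] [-3.13793161 -0.00836488  0.00668779] 14.938025821275145 [ 0.88538796  0.62297616 -2.91244526]
shift [-0.0989, 0.2145, 0.0269] turn 0.1077 rows>= 5
```

servo_tool:
  plan:
    - [[-0.0989, 0.2145, 0.01], 0.108, -1]
    - [[-0.0989, 0.2145, 0.01], 0.108, -1]
    - [[-0.0989, 0.2145, 0.01], 0.108, -1]
    - [[-0.0989, 0.2145, 0.01], 0.108, -1]
    - [[-0.0989, 0.2145, 0.027], 0.108, -1]
    - [[-0.0989, 0.2145, 0.027], 0.108, -1]
    - [[-0.0989, 0.2145, 0.027], 0.108, -1]
    - [[-0.0989, 0.2145, 0.027], 0.108, -1]
    - [[-0.0989, 0.2145, 0.027], 0.108, -1]

```text
time: 10.25
ee_pos: [478.1, 104.8, 324.7]
eef_rot: [-3.141, -0.001, -0.1]
ft_force: [0.1, 1.0, -4.6]
opening: 14.5
```

```bash
python3 - <<'E'
from h import *
s=arm.get_state(); print(s['time'],s['ee_pos'],s['eef_rot'],s['opening'],s['ft_force'])
go(479,104.7,285,(-.101,))
E
```

```text
10.25 [478.14391515 104.77871467 324.67873656] [-3.14117082e+00 -5.40358268e-04 -1.00407923e-01] 14.541335646871156 [ 0.06135572  0.96071128 -4.5989428 ]
shift [0.0009, -0.0, 0.0397] turn 0.0006 rows>= 1
```

servo_tool:
  plan:
    - [[0.0009, 0, 0.037], 0, -1]
    - [[0.0009, 0, 0.037], 0, -1]
    - [[0.0009, 0, 0.037], 0, -1]

```text
time: 10.55
ee_pos: [478.3, 104.5, 287.5]
eef_rot: [3.141, 0.002, -0.1]
ft_force: [0.6, -0.4, -3.2]
opening: 15.4
```

```bash
python3 - <<'E'
from h import *
m,im=save('wrist','w4',s=1.5); s=arm.get_state(); print(s['time'],s['ee_pos'],s['eef_rot'])
E
```

```text
10.6 [478.78557427 104.44281795 288.21077606] [-3.14142376e+00 -1.45875409e-04 -1.00479003e-01]
```

View pics/w4.png

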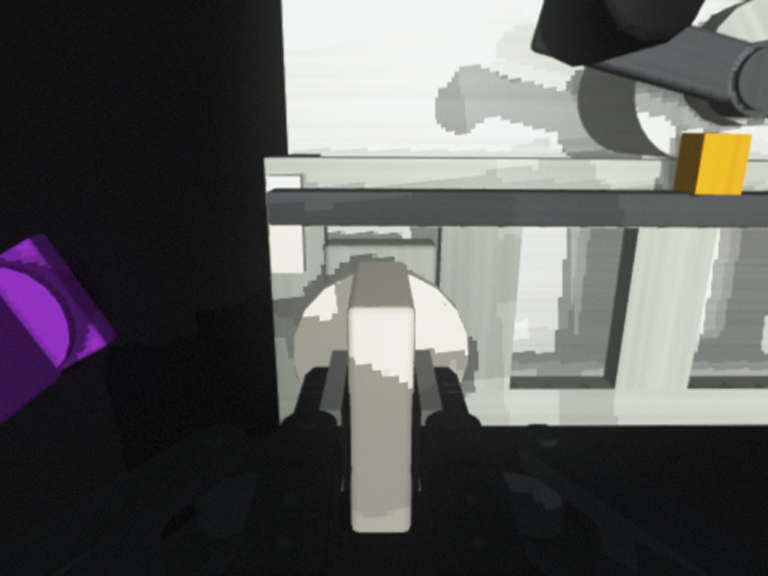

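The foot's far edge runs from (327,242) to (436,241) between the slot's sides at x=324 and 438, and it looks centred. I'll check the numbers.

```bash
python3 - <<'E'
from h import *
m,_=load('w4'); g=lambda a:(np.array(a,float)+.5)/1.5-.5
x0,y0,t=467.5,-8.7,-.101
R=lambda P:(P[:,:2]-[x0,y0])@np.array([[np.cos(t),-np.sin(t)],[np.sin(t),np.cos(t)]])-[0,114]
print('slot sides (y +-22.5)',R(p2w(m,g([(326,232),(438,232)]),60)))
print('slot2 near/sides',R(p2w(m,g([(510,387),(613,387),(692,387),(517,232),(636,232)]),60))+[0,76])
print('foot top far corners',R(p2w(m,g([(327,242),(436,241)]),79)))
print('paddle far top edge z145',R(p2w(m,g([(349,308),(414,307),(352,532),(410,532)]),145)))
E
```

```text
slot sides (y +-22.5) [[ 32.19444931  20.94712616]
 [ 32.23303669 -22.21550542]]
slot2 near/sides [[-34.21985604  21.11319703]
 [-34.33529822 -22.7978872 ]
 [-34.49080561 -56.87149355]
 [ 32.286765    23.27747778]
 [ 32.41064721 -23.02049074]]
foot top far corners [[ 32.39429229  18.65994656]
 [ 32.78582348 -19.49981853]]
paddle far top edge z145 [[ 31.33257946   7.06983397]
 [ 31.58972857  -7.81040874]
 [-31.73231924   7.38181959]
 [-31.71190946  -8.01510175]]
```

Aligned to within 0.6 mm. Inserting.

servo_tool:
  plan:
    - [[0, 0, 0.008], 0, -1]
    - [[0, 0, 0.016], 0, -1]
    - [[0, 0, 0.024], 0, -1]
    - [[0, 0, 0.031], 0, -1]
    - [[0, 0, 0.035], 0, -1]
    - [[0, 0, 0.035], 0, -1]
    - [[0, 0, 0.035], 0, -1]

```text
time: 11.3
ee_pos: [478.1, 103.9, 252.7]
eef_rot: [3.142, 0.001, -0.102]
ft_force: [-2.1, 0.1, 2.0]
opening: 15.6
```

```bash
python3 - <<'E'
from h import *
s=arm.get_state(); print(s['time'],s['ee_pos'],s['eef_rot'],s['opening'],s['ft_force'])
go(479,104.7,s['ee_pos'][2],(1.47,))
E
```

```text
11.3 [478.08026607 103.86216285 252.72978735] [ 3.14157253e+00  8.28925054e-04 -1.01534761e-01] 15.566994884596067 [-2.05419647  0.12121723  2.02030295]
shift [0.0008, -0.0009, -0.0] turn -1.5715 rows>= 11
```

servo_tool:
  plan:
    - [[0.0008, -0.0009, -0.0005], -0.14, -1]
    - [[0.0008, -0.0009, -0.0005], -0.28, -1]
    - [[0.0008, -0.0009, -0.0005], -0.42, -1]
    - [[0.0008, -0.0009, -0.0005], -0.56, -1]
    - [[0.0008, -0.0009, -0.0005], -0.7, -1]
    - [[0.0008, -0.0009, -0.0005], -0.84, -1]
    - [[0.0008, -0.0009, -0.0005], -0.98, -1]
    - [[0.0008, -0.0009, -0.0005], -1.12, -1]
    - [[0.0008, -0.0009, -0.0005], -1.26, -1]
    - [[0.0008, -0.0009, -0.0005], -1.4, -1]

```text
time: 12.3
ee_pos: [479.4, 104.7, 253.0]
eef_rot: [3.141, -0.0, 1.304]
ft_force: [0.4, 0.2, -2.7]
opening: 15.2
```

servo_tool:
  plan:
    - [[0, 0, 0], -0.1, -1]
    - [[0, 0, 0], -0.171, -1]
    - [[0, 0, 0], -0.171, -1]
    - [[0, 0, 0], -0.171, -1]

```text
time: 12.7
ee_pos: [479.3, 104.7, 253.1]
eef_rot: [3.142, -0.0, 1.467]
ft_force: [-0.2, -0.3, -4.2]
opening: 15.0
```

```bash
python3 - <<'E'
from h import *
s=arm.get_state(); print(s['time'],s['ee_pos'],s['eef_rot'],s['opening'],s['ft_force'])
go(479,104.7,252.7,(1.47,))
E
```

```text
12.7 [479.32684073 104.67440814 253.07112555] [ 3.14153964e+00 -1.38788423e-04  1.46748813e+00] 15.040861420325498 [-0.2169796  -0.26791684 -4.17342732]
shift [-0.0, -0.0003, 0.0004] turn -0.0025 rows>= 1
```

servo_tool:
  plan:
    - [[0, 0, 0.0005], 0, -1]
    - [[0, 0, 0.0005], 0, -0.3]
    - [[0, 0, 0.0005], 0, -0.3]
    - [[0, 0, 0.0005], 0, -0.3]
    - [[0, 0, 0.0005], 0, -0.3]
    - [[0, 0, -0.02], 0, -0.3]
    - [[0, 0, -0.06], 0, -0.3]
    - [[0, 0, -0.1], 0, 1]
    - [[0, 0, -0.15], 0, 1]
    - [[0, 0, -0.15], 0, 1]

```text
time: 13.7
ee_pos: [481.6, 104.9, 409.7]
eef_rot: [3.129, -0.002, 1.47]
ft_force: [2.3, -0.1, 0.9]
opening: 72.3
```

```bash
python3 - <<'E'
from h import *
s=arm.get_state(); print(s['time'],s['ee_pos'],s['opening'])
save('top','top1',(195,170,315,260),6)
# candidate heads elsewhere: C estimate from top0 crop
m,_=load('top0'); c=lambda x,y:[333+(x+.5)/7-.5,220+(y+.5)/7-.5]
paddle('top0',[(185,90),(217,105),(107,205),(130,225)],7,off=(333,220))
go(585,-302.5,320,(1.587,)); 
E
```

```text
13.7 [481.63248334 104.91195442 409.70475272] 72.33326638419058
paddle c [ 420.2 -326.2] yaw -0.604 len 68.4 wid 15.6
shift [-0.3947, 0.1451, 0.0867] turn -0.1175 rows>= 9
```

View pics/top1.png

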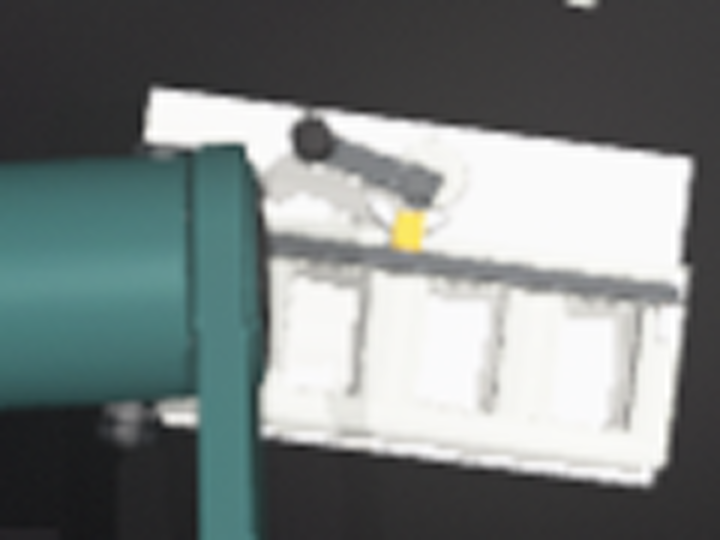

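servo_tool:
  plan:
    - [[-0.395, 0.145, 0.03], -0.118, 1]
    - [[-0.395, 0.145, 0.03], -0.118, 1]
    - [[-0.395, 0.145, 0.03], -0.118, 1]
    - [[-0.395, 0.145, 0.03], -0.118, 1]
    - [[-0.395, 0.145, 0.03], -0.118, 1]
    - [[-0.395, 0.145, 0.03], -0.118, 1]
    - [[-0.395, 0.145, 0.087], -0.118, 1]
    - [[-0.395, 0.145, 0.087], -0.118, 1]
    - [[-0.395, 0.145, 0.087], -0.118, 1]
    - [[-0.395, 0.145, 0.087], -0.118, 1]

```text
time: 14.75
ee_pos: [582.8, -306.5, 311.1]
eef_rot: [-3.137, -0.002, 1.584]
ft_force: [-1.0, 1.3, -0.0]
opening: 85.6
```

servo_tool:
  plan:
    - [[0, 0, 0], 0, 1]
    - [[0, 0, 0], 0, 1]

```text
time: 14.95
ee_pos: [583.2, -301.9, 315.7]
eef_rot: [-3.14, -0.001, 1.588]
ft_force: [-0.6, 0.9, -0.1]
opening: 85.6
```

```bash
python3 - <<'E'
from h import *
s=arm.get_state(); print(s['time'],s['ee_pos'],s['eef_rot'])
m,im=save('wrist','w5',s=1.5); mt,it=save('top','top2',(195,170,315,260),6)
A=cv2.resize(im,None,fx=1.2,fy=1.2); B=cv2.resize(it[170:260,195:315],(614,461),interpolation=cv2.INTER_CUBIC)[:,:]
B=cv2.resize(it[185:245,205:250],(184,245),interpolation=cv2.INTER_CUBIC)
A=A.copy(); cv2.imwrite('pics/w5b.png',np.hstack([A,cv2.copyMakeBorder(B,0,A.shape[0]-245,0,0,cv2.BORDER_CONSTANT)])[:,:,::-1])
E
```

```text
14.95 [ 583.17115559 -301.85425534  315.65026057] [-3.14038308e+00 -1.41623282e-03  1.58789307e+00]
```

View pics/w5b.png

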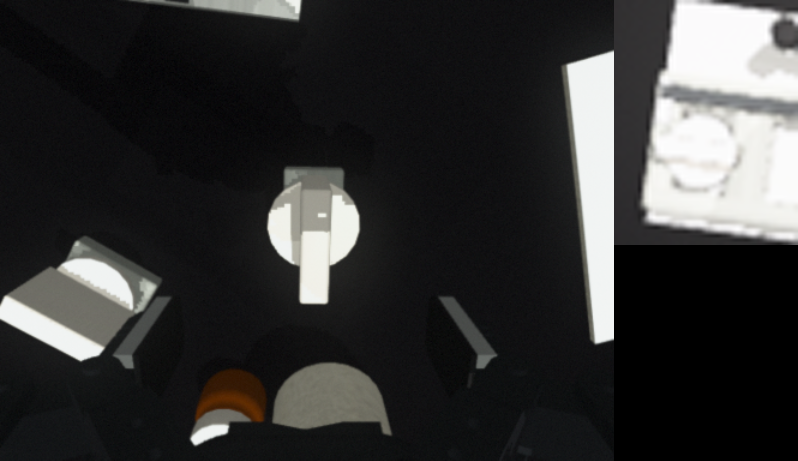

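Head B's paddle runs from about (316,188) to (313,303), and head C is at left. In the top inset, head A's collar sits in the end slot and its paddle lies along the row.

```bash
python3 - <<'E'
from h import *
c,a=paddle('w5',[(302.5,188),(330.5,188),(299,303),(328,303)],1.2)
m,im=load('w5'); 
print('rows profile',im[148:172,262].mean(1).astype(int), )
go(*c,223,(a,))
E
```

```text
paddle c [ 587.4 -301.6] yaw 1.571 len 63.8 wid 15.0
rows profile [106 108 108 110 110 108 108 109 111 116 136 147 150 154 151 153 153 153
 153 152 153 154 154 153]
shift [-0.0001, 0.0039, 0.0937] turn 0.0182 rows>= 2
```

servo_tool:
  plan:
    - [[-0.0004, 0.0036, 0.045], 0.012, 1]
    - [[-0.0004, 0.0036, 0.0935], 0.012, 1]
    - [[-0.0004, 0.0036, 0.0935], 0.012, 1]
    - [[-0.0004, 0.0036, 0.0935], 0.012, 1]
    - [[-0.0004, 0.0036, 0.0935], 0.012, -1]
    - [[-0.0004, 0.0036, 0.0935], 0.012, -1]
    - [[-0.0004, 0.0036, 0.0935], 0.012, -1]
    - [[-0.0004, 0.0036, 0.0935], 0.012, -1]
    - [[-0.0004, 0.0036, 0.0935], 0.012, -1]
    - [[-0.0004, 0.0036, 0.0935], 0.012, -1]

```text
time: 16.05
ee_pos: [587.6, -303.5, 223.6]
eef_rot: [3.14, 0.001, 1.575]
ft_force: [0.7, 0.6, 5.5]
opening: 14.8
```

servo_tool:
  plan:
    - [[0, 0, -0.05], 0, -1]
    - [[0, 0, -0.1], 0, -1]
    - [[0, 0, -0.13], 0, -1]
    - [[0, 0, -0.13], 0, -1]

```text
time: 16.45
ee_pos: [588.5, -304.2, 357.4]
eef_rot: [3.134, 0.005, 1.576]
ft_force: [0.7, -0.4, -4.4]
opening: 15.2
```

```bash
python3 - <<'E'
from h import *
s=arm.get_state(); print(s['time'],s['ee_pos'],s['eef_rot'],s['opening'],s['ft_force'])
go(456,-122.1,330,(-.101,))
E
```

```text
16.45 [ 588.5147386  -304.2101177   357.36556395] [3.13449866 0.0047033  1.57551705] 15.155562326249944 [ 0.73226574 -0.35343398 -4.40806131]
shift [0.1827, -0.1317, 0.0274] turn 1.6765 rows>= 12
```

servo_tool:
  plan:
    - [[0.1827, -0.1317, 0], 1.6765, -1]
    - [[0.1827, -0.1317, 0], 1.6765, -1]
    - [[0.1827, -0.1317, 0], 1.6765, -1]
    - [[0.1827, -0.1317, 0], 1.6765, -1]
    - [[0.1827, -0.1317, 0], 1.6765, -1]
    - [[0.1827, -0.1317, 0.027], 1.6765, -1]
    - [[0.1827, -0.1317, 0.027], 1.6765, -1]
    - [[0.1827, -0.1317, 0.027], 1.6765, -1]
    - [[0.1827, -0.1317, 0.027], 1.6765, -1]
    - [[0.1827, -0.1317, 0.027], 1.6765, -1]

```text
time: 17.45
ee_pos: [453.4, -120.7, 323.4]
eef_rot: [-3.139, 0.004, 0.069]
ft_force: [-0.0, 0.4, -4.7]
opening: 15.3
```

```bash
python3 - <<'E'
from h import *
s=arm.get_state(); print(s['time'],s['ee_pos'],s['eef_rot'],s['opening'],s['ft_force'])
go(456,-122.1,288,(-.101,))
E
```

```text
17.45 [ 453.3531429  -120.68167764  323.40996428] [-3.13938424  0.00419894  0.06936672] 15.296483978940254 [-0.02352801  0.3566623  -4.65685592]
shift [0.0025, 0.0016, 0.0354] turn 0.1704 rows>= 2
```

servo_tool:
  plan:
    - [[0.001, 0.001, 0], 0.17, -1]
    - [[0.001, 0.001, 0.03], 0.17, -1]
    - [[0.001, 0.001, 0.035], 0.17, -1]
    - [[0.001, 0.001, 0.035], 0.17, -1]

```text
time: 17.85
ee_pos: [454.1, -121.5, 288.5]
eef_rot: [-3.139, 0.006, -0.094]
ft_force: [-0.6, 0.4, -4.2]
opening: 14.6
```

```bash
python3 - <<'E'
from h import *
m,im=save('wrist','w6',s=1.5); s=arm.get_state(); print(s['time'],s['ee_pos'],s['eef_rot'])
E
```

```text
17.9 [ 454.81075941 -121.76139178  289.56043011] [-3.14029754  0.00377725 -0.09366026]
```

View pics/w6.png

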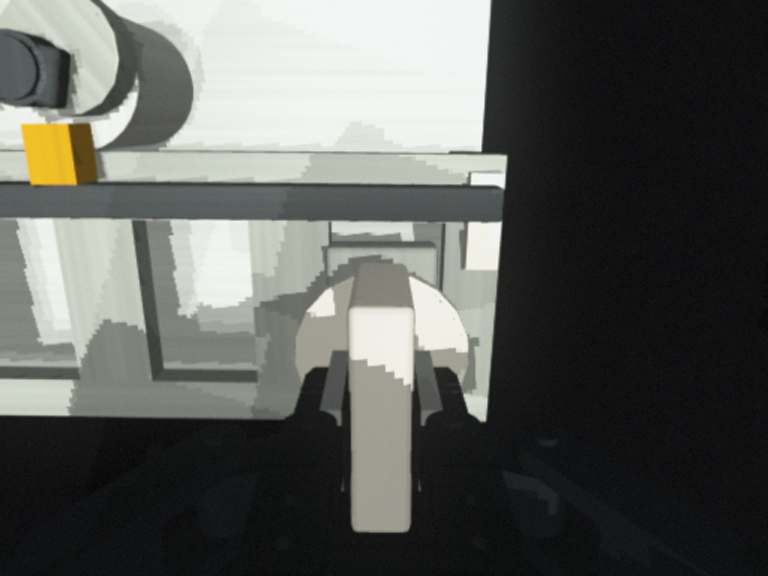

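Head B hangs centred in the grip, with its paddle at the same pixels as head A's. The slot sides are at x=330 and 443, row 224.

```bash
python3 - <<'E'
from h import *
m,_=load('w6'); g=lambda a:(np.array(a,float)+.5)/1.5-.5
x0,y0,t=467.5,-8.7,-.101
R=lambda P:(P[:,:2]-[x0,y0])@np.array([[np.cos(t),-np.sin(t)],[np.sin(t),np.cos(t)]])+[0,114]
print('slot sides',R(p2w(m,g([(330,225),(443,225)]),60)))
print('slot3',R(p2w(m,g([(155,380),(257,381)]),60))-[0,76])
print('foot',R(p2w(m,g([(328,244),(437,243)]),80)), 'tcp',R(np.array([[454.8,-121.8]])))
go(456.2,-122,289,(-.101,))
E
```

```text
slot sides [[ 32.32351796  20.9204254 ]
 [ 32.67679454 -22.6559675 ]]
slot3 [[-34.91248719  20.96214838]
 [-34.84433762 -22.64708678]]
foot [[ 29.35644264  19.75479674]
 [ 30.02647455 -18.42656423]] tcp [[-1.23158997  0.19585602]]
shift [0.0014, 0.0001, 0.0006] turn 0.0073 rows>= 1
```

servo_tool:
  plan:
    - [[0.0017, 0.0011, 0], 0.0075, -1]
    - [[0.0017, 0.0011, 0.008], 0.0075, -1]
    - [[0.0017, 0.0011, 0.016], 0.0075, -1]
    - [[0.0017, 0.0011, 0.024], 0.0075, -1]
    - [[0.0017, 0.0011, 0.031], 0.0075, -1]
    - [[0.0017, 0.0011, 0.0355], 0.0075, -1]
    - [[0.0017, 0.0011, 0.0355], 0.0075, -1]
    - [[0.0017, 0.0011, 0.0355], 0.0075, -1]

```text
time: 18.7
ee_pos: [449.1, -122.6, 255.8]
eef_rot: [3.141, 0.02, -0.099]
ft_force: [-36.0, -7.9, 40.6]
opening: 15.1
```

```bash
python3 - <<'E'
from h import *
s=arm.get_state(); print(s['time'],s['ee_pos'],s['eef_rot'],s['opening'],s['ft_force'])
go(456,-122.5,s['ee_pos'][2],(1.47,))
E
```

```text
18.7 [ 449.13226003 -122.58462867  255.81567659] [ 3.1412651   0.0199823  -0.09911579] 15.051080176545433 [-36.02404326  -7.93454541  40.64308892]
shift [0.0068, -0.0008, -0.0] turn -1.5691 rows>= 11
```

It jammed: -36 N in x and 40 N in z. I measured while the arm was still settling, so the shift was too large. I'll look before lifting.

```bash
python3 - <<'E'
from h import *
m,im=save('wrist','w7'); m2,i2=save('scene','s7')
a=im[120:384,150:400]; b=cv2.resize(i2[140:240,195:325],(int(130*2.6),264),interpolation=cv2.INTER_CUBIC)
out(np.hstack([a,b]),'v7',s=1.35); s=arm.get_state(); print(s['time'],s['ee_pos'],s['ft_force'])
E
```

```text
18.8 [ 449.12846855 -122.59755327  255.78371565] [-35.97018248  -7.57118867  40.00660322]
```

View pics/v7.png

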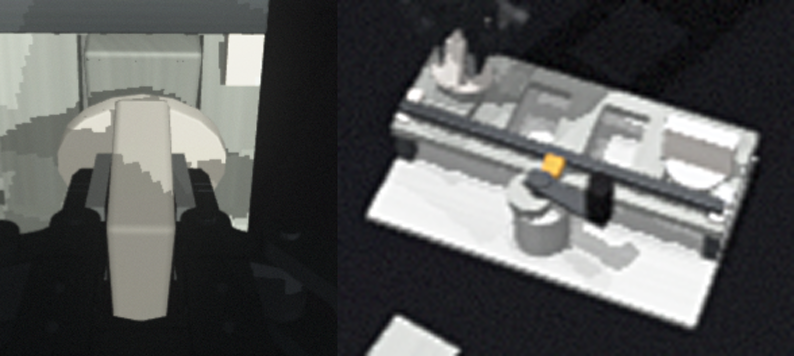

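The front of head B's foot caught on the far rim, and the head tilted in the grip. Head A (right in the scene view) looks locked. I'll lift out slowly, then set B down on open bench to right it.

servo_tool:
  plan:
    - [[-0.003, 0, -0.003], 0, -1]
    - [[-0.004, 0, -0.006], 0, -1]
    - [[-0.004, 0, -0.01], 0, -1]
    - [[-0.004, 0, -0.015], 0, -1]
    - [[-0.004, 0, -0.015], 0, -1]

```text
time: 19.3
ee_pos: [450.1, -121.8, 269.0]
eef_rot: [-3.139, 0.01, -0.101]
ft_force: [-10.9, -0.2, -2.1]
opening: 15.2
```

servo_tool:
  plan:
    - [[-0.002, 0, -0.005], 0, -1]
    - [[-0.002, 0, -0.012], 0, -1]
    - [[-0.002, 0, -0.02], 0, -1]
    - [[-0.002, 0, -0.03], 0, -1]
    - [[-0.002, 0, -0.045], 0, -1]
    - [[-0.002, 0, -0.08], 0, -1]
    - [[-0.002, 0, -0.1], 0, -1]
    - [[-0.002, 0, -0.1], 0, -1]
    - [[-0.002, 0, -0.1], 0, -1]

```text
time: 20.2
ee_pos: [451.5, -122.8, 370.7]
eef_rot: [3.141, -0.002, -0.102]
ft_force: [-0.4, 0.4, -5.0]
opening: 15.1
```

```bash
python3 - <<'E'
from h import *
s=arm.get_state(); print(s['time'],s['ee_pos'],s['eef_rot'],s['opening'],s['ft_force'])
m,im=save('wrist','w8'); m2,i2=save('scene','s8')
a=im[120:384,150:400]; P=w2p(m2,[450,-122,270])[0].astype(int); print(P)
b=cv2.resize(i2[P[1]-60:P[1]+60,P[0]-70:P[0]+70],(308,264),interpolation=cv2.INTER_CUBIC)
out(np.hstack([a,b]),'v8',s=1.35)
go(575,-285,300,(-.101,))
E
```

```text
20.2 [ 451.50520115 -122.81902941  370.68219126] [ 3.14110128e+00 -1.99045077e-03 -1.01911433e-01] 15.055330298587918 [-0.44801269  0.35111906 -5.03062254]
[226 118]
shift [0.1401, 0.149, 0.0692] turn -0.001 rows>= 5
```

View pics/v8.png

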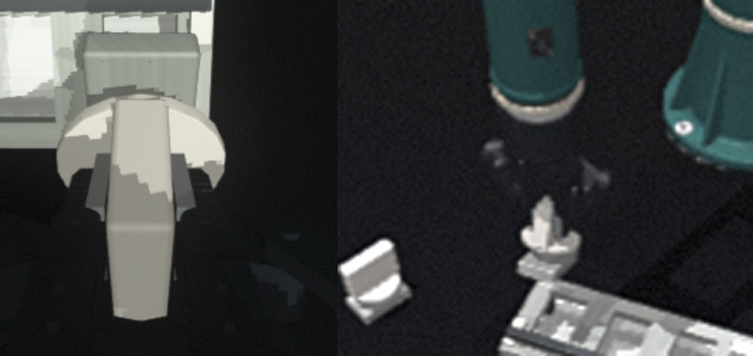

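Head B hangs tilted with the cam side of its foot up. I'll set it down on open bench near (575,-285).

servo_tool:
  plan:
    - [[0.14, 0.149, 0], 0, -1]
    - [[0.14, 0.149, 0], 0, -1]
    - [[0.14, 0.149, 0], 0, -1]
    - [[0.14, 0.149, 0.03], 0, -1]
    - [[0.14, 0.149, 0.069], 0, -1]
    - [[0.14, 0.149, 0.1], 0, -1]
    - [[0.14, 0.149, 0.125], 0, -1]
    - [[0.14, 0.149, 0.125], 0, -1]
    - [[0.14, 0.149, 0.125], 0, -1]
    - [[0.14, 0.149, 0.125], 0, -1]

```text
time: 21.3
ee_pos: [576.1, -285.6, 246.4]
eef_rot: [3.141, -0.002, -0.102]
ft_force: [1.1, 0.7, -4.5]
opening: 14.8
```

servo_tool:
  plan:
    - [[0, 0, 0.004], 0, -1]
    - [[0, 0, 0.008], 0, -1]
    - [[0, 0, 0.012], 0, -1]
    - [[0, 0, 0.012], 0, -1]
  newtons: 20

```text
time: 21.7
ee_pos: [575.1, -285.0, 232.8]
eef_rot: [-3.141, 0.001, -0.102]
ft_force: [0.0, -0.0, -4.3]
opening: 14.9
```

servo_tool:
  plan:
    - [[0, 0, 0.002], 0, -1]
    - [[0, 0, 0.004], 0, -1]
    - [[0, 0, 0.006], 0, -1]
    - [[0, 0, 0.008], 0, -1]
    - [[0, 0, 0.009], 0, -1]
    - [[0, 0, 0.009], 0, -1]

```text
time: 22.3
ee_pos: [575.3, -285.2, 223.9]
eef_rot: [-3.141, 0.0, -0.102]
ft_force: [-0.3, 0.2, -4.5]
opening: 15.3
```

```bash
python3 - <<'E'
from h import *
s=arm.get_state(); print(s['time'],s['ee_pos'],s['eef_rot'],s['opening'],s['ft_force'])
E
```

```text
22.3 [ 575.34158419 -285.20512118  223.90891199] [-3.14132318e+00  4.08109079e-04 -1.01970450e-01] 15.272156570296753 [-0.34384489  0.18539112 -4.46078506]
```

servo_tool:
  plan:
    - [[0, 0, 0.0015], 0, -1]
    - [[0, 0, 0.003], 0, -1]
    - [[0, 0, 0.0045], 0, -1]
    - [[0, 0, 0.006], 0, -1]
    - [[0, 0, 0.0075], 0, -1]
    - [[0, 0, 0.009], 0, -1]
    - [[0, 0, 0.009], 0, -1]

```text
time: 23.0
ee_pos: [577.1, -285.7, 221.0]
eef_rot: [3.14, -0.006, -0.102]
ft_force: [-4.3, 6.0, 34.7]
opening: 14.9
```

servo_tool:
  plan:
    - [[0, 0, -0.003], 0, -1]
    - [[0, 0, -0.005], 0, -1]
    - [[0, 0, -0.005], 0, -0.5]
    - [[0, 0, -0.005], 0, 0]
    - [[0, 0, -0.005], 0, 1]
    - [[0, 0, -0.005], 0, 1]
    - [[0, 0, -0.005], 0, 1]
    - [[0, 0, -0.06], 0, 1]
    - [[0, 0, -0.1], 0, 1]
    - [[0, 0, -0.1], 0, 1]
  newtons: 60

```text
time: 24.0
ee_pos: [577.8, -286.7, 321.8]
eef_rot: [3.136, -0.011, -0.102]
ft_force: [0.3, -1.0, 0.6]
opening: 85.4
```

servo_tool:
  plan:
    - [[0, 0, 0], 0, 1]
    - [[0, 0, 0], 0, 1]
    - [[0, 0, 0], 0, 1]

```text
time: 24.3
ee_pos: [574.7, -284.8, 313.3]
eef_rot: [-3.14, 0.003, -0.102]
ft_force: [-0.2, -0.3, -0.1]
opening: 85.2
```

```bash
python3 - <<'E'
from h import *
s=arm.get_state(); print(s['time'],s['ee_pos'],s['eef_rot'],s['opening'],s['ft_force'])
m,im=save('wrist','w9'); m2,i2=save('scene','s9'); mt,it=save('top','t9')
# white-ish segmentation in wrist; C too
P=w2p(m2,[577,-286,40])[0].astype(int); Q=w2p(m2,[467,-9,60])[0].astype(int); T=w2p(mt,[577,-286,60])[0].astype(int); C=w2p(mt,[420,-326,60])[0].astype(int)
k=lambda i,p,w,h,W,H:cv2.resize(i[p[1]-h:p[1]+h,p[0]-w:p[0]+w],(W,H),interpolation=cv2.INTER_CUBIC)
A=cv2.resize(im[40:340,130:430],(500,500),interpolation=cv2.INTER_CUBIC)
out(np.hstack([A,np.vstack([k(i2,P,30,25,300,250),k(it,C,20,17,300,250)])]),'v9'); print(C-[20,17],T)
E
```

```text
24.3 [ 574.67709263 -284.82873225  313.30648071] [-3.13990736  0.00314816 -0.10204332] 85.21884779063062 [-0.24409182 -0.2584477  -0.1060866 ]
[333 224] [342 194]
```

View pics/v9.png

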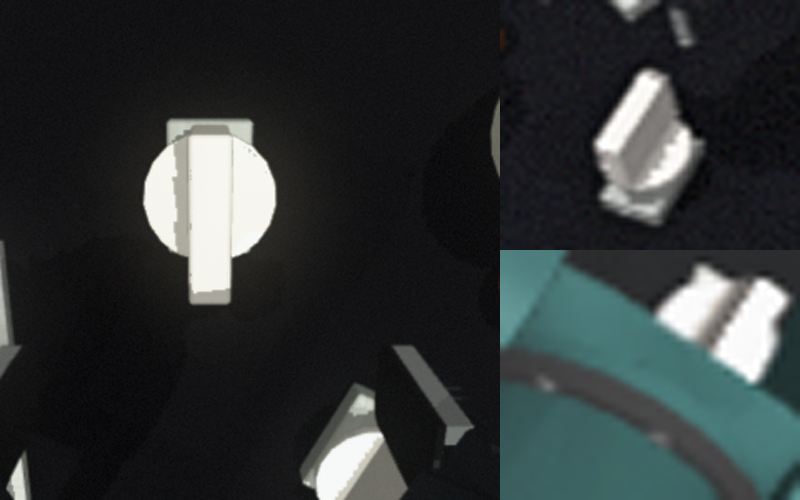

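Head B stands upright again, with its paddle top running from (211,136) to (210,304) in the crop. I have one picture left, so I'll use image code from here.

```bash
python3 - <<'E'
from h import *
c,a=paddle('w9',[(190,136),(232.5,136),(189,304),(231,304)],500/300,off=(130,40))
go(*c,223,(a,))
E
```

```text
paddle c [ 594.  -287.8] yaw -0.107 len 62.8 wid 15.3
shift [0.0192, 0.0008, 0.0908] turn 0.0051 rows>= 2
```

servo_tool:
  plan:
    - [[0.019, 0.0008, 0.04], 0.004, 1]
    - [[0.019, 0.0008, 0.0903], 0.004, 1]
    - [[0.019, 0.0008, 0.0903], 0.004, 1]
    - [[0.019, 0.0008, 0.0903], 0.004, 1]
    - [[0.019, 0.0008, 0.0903], 0.004, -1]
    - [[0.019, 0.0008, 0.0903], 0.004, -1]
    - [[0.019, 0.0008, 0.0903], 0.004, -1]
    - [[0.019, 0.0008, 0.0903], 0.004, -1]
    - [[0.019, 0.0008, 0.0903], 0.004, -1]
    - [[0.019, 0.0008, 0.0903], 0.004, -1]
  newtons: 80

```text
time: 25.45
ee_pos: [594.5, -287.9, 226.0]
eef_rot: [3.141, -0.001, -0.106]
ft_force: [-0.5, 1.5, 6.6]
opening: 14.7
```

servo_tool:
  plan:
    - [[0, 0, -0.05], 0, -1]
    - [[0, 0, -0.1], 0, -1]
    - [[0, 0, -0.13], 0, -1]
    - [[0, 0, -0.13], 0, -1]
    - [[0, 0, -0.13], 0, -1]
    - [[0, 0, -0.13], 0, -1]

```text
time: 26.05
ee_pos: [593.1, -287.3, 352.0]
eef_rot: [-3.139, 0.005, -0.106]
ft_force: [-0.5, 0.1, -5.2]
opening: 14.7
```

```bash
python3 - <<'E'
from h import *
s=arm.get_state(); print(s['time'],s['ee_pos'],s['eef_rot'],s['opening'],s['ft_force'])
m,im=save('wrist','w10'); 
# compare to w4 (head A held): paddle pixel shift by phase correlation on paddle region
_,r=load('w4'); f=lambda i:i[160:384,225:285].astype(np.float32).mean(2)
print(cv2.phaseCorrelate(f(r),f(im)))
_,r6=load('w6'); print(cv2.phaseCorrelate(f(r),f(r6)))
go(456,-122.5,330,(-.101,))
E
```

```text
26.05 [ 593.10225166 -287.33013454  351.95268367] [-3.13919994  0.00480152 -0.10601885] 14.708537760043184 [-0.45035005  0.13949933 -5.17281936]
((0.017572402271412102, 0.8261865820335856), 0.5151338526407878)
((0.2660918283636029, 1.2235379187862492), 0.7199743866390652)
shift [-0.1538, -0.1494, 0.0218] turn -0.005 rows>= 5
```

servo_tool:
  plan:
    - [[-0.1538, -0.1494, 0], -0.005, -1]
    - [[-0.1538, -0.1494, 0], -0.005, -1]
    - [[-0.1538, -0.1494, 0], -0.005, -1]
    - [[-0.1538, -0.1494, 0], -0.005, -1]
    - [[-0.1538, -0.1494, 0.022], -0.005, -1]
    - [[-0.1538, -0.1494, 0.022], -0.005, -1]
    - [[-0.1538, -0.1494, 0.022], -0.005, -1]
    - [[-0.1538, -0.1494, 0.022], -0.005, -1]
    - [[-0.1538, -0.1494, 0.022], -0.005, -1]
    - [[-0.1538, -0.1494, 0.022], -0.005, -1]

```text
time: 27.1
ee_pos: [458.0, -124.0, 333.2]
eef_rot: [3.141, -0.001, -0.102]
ft_force: [-0.2, -0.8, -4.4]
opening: 14.5
```

servo_tool:
  plan:
    - [[0, 0, 0.03], 0, -1]
    - [[0, 0, 0.035], 0, -1]
    - [[0, 0, 0.035], 0, -1]
    - [[0, 0, 0.035], 0, -1]
    - [[0, 0, 0.035], 0, -1]
    - [[0, 0, 0.035], 0, -1]

```text
time: 27.7
ee_pos: [456.7, -124.1, 299.2]
eef_rot: [3.14, 0.001, -0.101]
ft_force: [-7.7, -2.2, 12.1]
opening: 14.8
```

```bash
python3 - <<'E'
from h import *
s=arm.get_state(); print(s['time'],s['ee_pos'],s['eef_rot'],s['ft_force'],s['qvel'].round(3))
go(456.2,-122.6,s['ee_pos'][2],(-.101,))
E
```

```text
27.7 [ 456.69620165 -124.14682404  299.20268394] [ 3.13963398e+00  1.08081162e-03 -1.00735395e-01] [-7.69666033 -2.21162048 12.09901244] [-0.001  0.001  0.001  0.001 -0.002  0.001]
shift [-0.0006, -0.0015, -0.0] turn 0.0003 rows>= 1
```

```bash
python3 - <<'E'
from h import *
m,im=save('wrist','w11'); _,r6=load('w6'); _,r4=load('w4')
for n,i in (('w4',r4),('w6',r6),('now',im)):
    for c in (225,230,285): print(n,c,i[110:200:2,c].mean(1).astype(int).tolist())
for n,i in (('w4',r4),('w6',r6),('now',im)):
    g=i.astype(int).mean(2); print(n,'paddle cols row 250',g[250,215:295:2].astype(int).tolist()); print('   col 253 rows 190-384',g[190:384:4,253].astype(int).tolist())
E
```

```text
w4 225 [206, 207, 209, 208, 208, 207, 202, 179, 65, 87, 97, 94, 92, 83, 83, 81, 79, 80, 79, 79, 130, 212, 149, 133, 126, 84, 97, 151, 171, 176, 176, 178, 176, 171, 162, 106, 105, 105, 121, 180, 157, 157, 157, 156, 157]
w4 230 [205, 206, 209, 210, 209, 207, 203, 177, 63, 87, 95, 95, 91, 81, 79, 78, 79, 79, 77, 79, 113, 212, 211, 160, 127, 90, 93, 154, 175, 183, 183, 184, 163, 110, 112, 111, 110, 118, 155, 156, 158, 158, 154, 157, 157]
w4 285 [213, 213, 214, 215, 217, 206, 187, 186, 76, 76, 83, 84, 83, 81, 81, 82, 79, 82, 80, 77, 91, 134, 135, 131, 125, 87, 99, 154, 175, 185, 185, 185, 184, 185, 184, 182, 184, 185, 174, 146, 236, 237, 237, 237, 237]
w6 225 [186, 186, 186, 185, 188, 189, 113, 70, 91, 89, 87, 88, 85, 82, 83, 82, 79, 77, 96, 207, 213, 215, 208, 158, 129, 115, 88, 103, 160, 176, 180, 176, 178, 151, 125, 110, 107, 109, 108, 118, 157, 156, 156, 156, 157]
w6 230 [186, 188, 185, 187, 187, 189, 111, 68, 89, 89, 85, 87, 86, 83, 83, 80, 80, 80, 92, 203, 210, 216, 215, 201, 129, 115, 87, 107, 163, 179, 182, 183, 180, 118, 111, 111, 111, 110, 130, 158, 157, 155, 156, 156, 157]
w6 2
[... 1584 characters left out ...]
129, 130, 130, 223, 236, 237, 237, 235, 236, 236, 236, 236, 231, 158, 156, 157, 156, 156, 157, 156, 155, 156, 155, 156, 153, 155, 154, 155, 154, 154, 152, 153, 153, 153, 151, 151, 150, 151, 152, 153, 120, 18, 19, 18, 17, 18, 18, 19]
now paddle cols row 250 [29, 34, 77, 81, 80, 83, 82, 82, 55, 125, 143, 155, 153, 155, 153, 155, 153, 154, 153, 155, 154, 156, 226, 234, 235, 235, 234, 234, 232, 221, 168, 88, 94, 93, 96, 95, 94, 67, 39, 37]
   col 253 rows 190-384 [144, 144, 146, 146, 144, 160, 230, 233, 234, 234, 234, 234, 234, 233, 225, 155, 154, 156, 154, 154, 152, 155, 152, 151, 155, 153, 154, 154, 151, 153, 150, 152, 151, 152, 150, 153, 151, 151, 151, 149, 37, 18, 20, 19, 19, 18, 16, 16, 18]
```

```bash
python3 - <<'E'
from h import *
_,i10=load('w10'); g=i10.mean(2)
print('w10 col230',g[110:200:2,230].astype(int).tolist()); print('col253',g[190:384:4,253].astype(int).tolist())
def pred(fn,tcp,yaw,zb,tilt=0,dx=0):
    m,_=load(fn); # head frame: origin axis at bottom; rot about jaw axis through grasp height
    pts=dict(foottop=(32,0,14),footbot=(32,0,0),padfar=(32,0,80),padnear=(-32,0,80)); o={}
    gz=tcp[2]-155-zb
    for k,p in pts.items():
        x,z=p[0]+dx,p[2]-gz; x,z=x*np.cos(tilt)-z*np.sin(tilt),x*np.sin(tilt)+z*np.cos(tilt)
        P=[tcp[0]+x*np.cos(yaw),tcp[1]+x*np.sin(yaw),tcp[2]-155+z]; o[k]=w2p(m,P)[0,1].round(1)
    print(fn,tilt,dx,o)
pred('w4',(478.8,104.4,288.2),-.1005,288.2-222.7)
pred('w6',(454.8,-121.8,289.6),-.094,289.6-223.6)
for t in(0,.03,.06): pred('w10',(593.1,-287.3,352.0),-.106,352-226.,t)
for t in(0,.03,.06,.09): pred('w11',(456.7,-124.1,299.2),-.101,299.2-226.,t)
E
```

```text
w10 col230 [17, 14, 13, 15, 20, 16, 15, 17, 18, 21, 17, 19, 21, 21, 17, 19, 21, 20, 22, 23, 23, 20, 18, 17, 24, 82, 94, 148, 187, 197, 199, 188, 119, 117, 117, 121, 119, 127, 170, 171, 171, 172, 171, 171, 170]
col253 [140, 143, 144, 148, 237, 244, 244, 244, 244, 244, 244, 244, 244, 245, 244, 171, 172, 171, 170, 171, 171, 169, 169, 169, 169, 169, 167, 166, 170, 168, 168, 169, 167, 168, 166, 168, 168, 167, 168, 169, 141, 23, 21, 20, 21, 21, 21, 20, 19]
w4 0 0 {'foottop': np.float64(162.4), 'footbot': np.float64(157.0), 'padfar': np.float64(204.3), 'padnear': np.float64(356.3)}
w6 0 0 {'foottop': np.float64(160.2), 'footbot': np.float64(154.8), 'padfar': np.float64(201.5), 'padnear': np.float64(353.3)}
w10 0 0 {'foottop': np.float64(160.7), 'footbot': np.float64(155.5), 'padfar': np.float64(200.9), 'padnear': np.float64(349.1)}
w10 0.03 0 {'foottop': np.float64(158.0), 'footbot': np.float64(152.2), 'padfar': np.float64(202.6), 'padnear': np.float64(347.9)}
w10 0.06 0 {'foottop': np.float64(155.3), 'footbot': np.float64(148.9), 'padfar': np.float64(204.3), 'padnear': np.float64(346.6)}
w11 0 0 {'foottop': np.float64(162.1), 'footbot': np.float64(156.9), 'padfar': np.float64(202.2), 'padnear': np.float64(350.3)}
w11 0.03 0 {'foottop': np.float64(159.4), 'footbot': np.float64(153.6), 'padfar': np.float64(203.9), 'padnear': np.float64(349.1)}
w11 0.06 0 {'foottop': np.float64(156.7), 'footbot': np.float64(150.3), 'padfar': np.float64(205.6), 'padnear': np.float64(347.9)}
w11 0.09 0 {'foottop': np.float64(154.1), 'footbot': np.float64(147.1), 'padfar': np.float64(207.5), 'padnear': np.float64(346.6)}
```

```bash
python3 - <<'E'
from h import *
x0,y0,t=467.5,-8.7,-.101
R=lambda P:(P[:,:2]-[x0,y0])@np.array([[np.cos(t),-np.sin(t)],[np.sin(t),np.cos(t)]])
for n,rows in (('w4',(126,150)),('w6',(122,146)),('w11',(128,151))):
    m,i=load(n); g=i.mean(2); print(n,'bar far/near at z78', R(p2w(m,[(230,rows[0]),(230,rows[1])],78)).round(1).tolist())
    for c in (200,310): print('  col',c,g[110:200:2,c].astype(int).tolist())
E
```

```text
w4 bar far/near at z78 [[50.6, 126.0], [38.1, 126.2]]
  col 200 [203, 205, 202, 151, 156, 161, 171, 160, 57, 84, 93, 93, 81, 78, 81, 77, 77, 77, 78, 78, 183, 233, 233, 232, 232, 233, 233, 233, 234, 234, 236, 236, 236, 236, 235, 235, 188, 172, 174, 173, 173, 175, 170, 158, 112]
  col 310 [214, 213, 215, 217, 196, 191, 190, 189, 76, 73, 80, 83, 83, 81, 82, 81, 79, 82, 80, 79, 94, 178, 175, 176, 176, 174, 175, 175, 174, 175, 175, 175, 174, 175, 173, 173, 172, 172, 170, 173, 171, 169, 170, 172, 172]
w6 bar far/near at z78 [[50.2, -100.4], [37.8, -100.3]]
  col 200 [213, 214, 209, 207, 197, 186, 92, 75, 89, 91, 87, 88, 86, 82, 81, 82, 82, 80, 105, 180, 179, 179, 180, 179, 178, 178, 178, 180, 178, 178, 179, 179, 175, 177, 177, 179, 178, 178, 178, 180, 178, 178, 168, 109, 109]
  col 310 [217, 216, 215, 215, 194, 181, 118, 56, 83, 89, 87, 88, 87, 84, 83, 83, 79, 80, 80, 87, 100, 103, 99, 100, 104, 106, 110, 112, 117, 119, 128, 137, 144, 162, 179, 179, 179, 178, 178, 179, 179, 180, 179, 177, 178]
w11 bar far/near at z78 [[50.0, -103.2], [37.2, -103.0]]
  col 200 [213, 210, 215, 214, 214, 211, 210, 188, 188, 77, 81, 90, 90, 91, 86, 86, 82, 83, 82, 79, 87, 173, 177, 176, 176, 176, 175, 178, 175, 175, 176, 175, 177, 177, 175, 175, 174, 173, 173, 169, 171, 161, 107, 108, 107]
  col 310 [211, 213, 215, 216, 212, 158, 240, 240, 239, 120, 66, 85, 86, 86, 84, 84, 81, 83, 78, 80, 79, 197, 239, 238, 238, 239, 238, 238, 238, 238, 238, 238, 237, 238, 237, 235, 186, 184, 184, 183, 182, 183, 180, 182, 182]
```

servo_tool:
  plan:
    - [[0, 0, -0.01], 0, -1]
    - [[0, 0, -0.03], 0, -1]
    - [[0, 0, -0.03], 0, -1]
    - [[0, 0, -0.03], 0, -1]
    - [[0, 0, -0.03], 0, -1]
    - [[0, 0, -0.03], 0, -1]
    - [[0, 0, -0.03], 0, -1]
    - [[0, 0, -0.03], 0, -1]
    - [[0, 0, -0.03], 0, -1]
    - [[0, 0, -0.03], 0, -1]

```text
time: 28.75
ee_pos: [457.1, -123.1, 327.8]
eef_rot: [-3.141, 0.0, -0.101]
ft_force: [-0.9, 0.1, -4.7]
opening: 14.5
```

```bash
python3 - <<'E'
from h import *
s=arm.get_state(); print(s['time'],s['ee_pos'],s['eef_rot'],s['ft_force'],s['qvel'].round(3))
m,im=save('wrist','w12'); g=im.mean(2)
for c in (226,230,284): print(c,g[110:210:2,c].astype(int).tolist())
print(g[190:230:2,253].astype(int).tolist(),g[330:370:2,253].astype(int).tolist())
print('row',g[164,200:300:2].astype(int).tolist())
s=arm.get_state(); print(s['ee_pos'])
E
```

```text
28.75 [ 457.1111832  -123.13912691  327.7691716 ] [-3.14141919e+00  1.99671015e-04 -1.00932006e-01] [-0.86274345  0.07892212 -4.7471351 ] [ 0.001 -0.001 -0.001 -0.     0.003 -0.   ]
226 [187, 191, 189, 189, 188, 191, 186, 74, 89, 90, 89, 90, 87, 84, 85, 84, 82, 177, 204, 133, 120, 98, 105, 114, 167, 172, 174, 170, 172, 172, 173, 173, 164, 105, 106, 121, 137, 177, 232, 231, 231, 166, 158, 157, 154, 158, 156, 157, 155, 154]
230 [187, 192, 189, 189, 190, 191, 188, 73, 87, 94, 90, 89, 87, 85, 85, 82, 82, 180, 216, 201, 121, 97, 99, 116, 172, 179, 177, 177, 177, 177, 165, 114, 123, 108, 113, 124, 175, 166, 155, 157, 156, 157, 158, 156, 155, 157, 157, 157, 157, 156]
284 [190, 194, 193, 191, 192, 192, 195, 80, 84, 89, 88, 88, 86, 83, 84, 79, 80, 97, 130, 128, 117, 97, 102, 127, 168, 177, 177, 176, 177, 177, 178, 175, 177, 177, 175, 172, 149, 169, 234, 228, 234, 236, 235, 235, 235, 234, 236, 235, 235, 235]
[145, 145, 144, 145, 145, 145, 147, 146, 148, 148, 170, 218, 232, 234, 236, 235, 235, 235, 234, 235] [153, 154, 153, 150, 152, 152, 152, 151, 150, 145, 38, 20, 20, 16, 20, 17, 18, 19, 18, 17]
row [179, 179, 182, 182, 178, 177, 172, 109, 102, 142, 169, 172, 172, 170, 175, 177, 177, 174, 172, 170, 171, 169, 169, 168, 174, 174, 172, 171, 174, 174, 174, 175, 177, 176, 171, 173, 175, 177, 176, 175, 175, 176, 176, 176, 177, 165, 140, 170, 109, 183]
[ 457.11200617 -123.1522249   327.85122662]
```

```bash
cat >> h.py <<'E'
from scipy.optimize import least_squares
def rows(m,tcp,yaw,gz,tilt,dx):
    o=[]
    for X,Z in((32,14),(32,0),(32,80),(-32,80)):
        x,z=X+dx,Z-gz; x,z=x*np.cos(tilt)-z*np.sin(tilt),x*np.sin(tilt)+z*np.cos(tilt)
        o.append(w2p(m,[tcp[0]+x*np.cos(yaw),tcp[1]+x*np.sin(yaw),tcp[2]-155+z])[0,1])
    return np.array(o)
def fit(fn,tcp,yaw,obs):
    m,_=load(fn); r=least_squares(lambda p:rows(m,tcp,yaw,68+p[0]*10,p[1]/10,p[2]*10)-obs,[0,0,0])
    print(fn,'gz',68+r.x[0]*10,'tilt',r.x[1]/10,'dx',r.x[2]*10,'res',r.fun.round(1))
E
python3 - <<'E'
from h import *
fit('w4',(478.8,104.4,288.2),-.1005,[163,158.5,205,354.5])
fit('w6',(454.8,-121.8,289.6),-.094,[165,159.5,206,354])
fit('w10',(593.1,-287.3,352.0),-.106,[163.5,158.5,205,351])
fit('w12',(457.1,-123.1,327.8),-.101,[156.5,150.5,211,349.5])
E
```

```text
w4 gz 69.77289565835144 tilt -0.000621305766434572 dx -0.9873588188197802 res [ 0.5 -0.4 -0.1  0. ]
w6 gz 71.51906661891329 tilt -0.008044077612431215 dx -2.8332910556290996 res [-0.1  0.1  0.  -0. ]
w10 gz 72.00775923663298 tilt 0.00015797817822300664 dx -1.8737667036051362 res [ 0.2 -0.2 -0.   0. ]
w12 gz 70.87107335452397 tilt 0.08614658392218051 dx -1.2231551615732976 res [ 0.6 -0.5 -0.1  0. ]
```

The fit shows head B tilted 0.086 rad in the grip after overshoot put it on the keeper bar. Its foot sits about 5.4 mm forward, so I'll offset for that, insert slowly with settling, and let it right itself on its collar.

servo_tool:
  plan:
    - [[-0.0068, 0, 0], 0, -1]
    - [[-0.0068, 0, 0], 0, -1]
    - [[-0.0068, 0, 0], 0, -1]
    - [[-0.0068, 0, 0], 0, -1]
    - [[-0.0068, 0, 0.01], 0, -1]
    - [[-0.0068, 0, 0.02], 0, -1]
    - [[-0.0068, 0, 0.03], 0, -1]
    - [[-0.0068, 0, 0.036], 0, -1]
    - [[-0.0068, 0, 0.036], 0, -1]
    - [[-0.0068, 0, 0.036], 0, -1]

```text
time: 29.8
ee_pos: [450.3, -122.5, 291.6]
eef_rot: [-3.141, 0.001, -0.101]
ft_force: [-0.6, -0.5, -4.3]
opening: 14.7
```

servo_tool:
  plan:
    - [[0, 0, 0], 0, -1]
    - [[0, 0, 0], 0, -1]
    - [[0, 0, 0], 0, -1]
    - [[0, 0, 0], 0, -1]
    - [[0, 0, 0], 0, -1]

```text
time: 30.3
ee_pos: [450.3, -122.5, 292.0]
eef_rot: [-3.142, -0.0, -0.101]
ft_force: [-0.3, -0.6, -4.7]
opening: 14.7
```

```bash
python3 - <<'E'
from h import *
m,im=save('wrist','w13'); g=im.mean(2)
s=arm.get_state(); print(s['time'],s['ee_pos'],s['eef_rot'],s['ft_force'])
for c in (230,284): print(c,g[120:180:2,c].astype(int).tolist())
print(g[200:220:2,253].astype(int).tolist(),g[340:360:2,253].astype(int).tolist())
for r in (150,152,154,158,164): print('row',r,g[r,200:310:2].astype(int).tolist())
E
```

```text
30.35 [ 450.33590311 -122.45919334  291.98880816] [-3.14154657e+00 -1.40098597e-04 -1.00971329e-01] [-0.41756667 -0.18023127 -4.96180264]
230 [78, 92, 88, 87, 89, 83, 82, 82, 79, 78, 81, 85, 208, 210, 141, 119, 94, 98, 111, 167, 173, 173, 174, 173, 175, 166, 122, 122, 107, 114]
284 [74, 90, 88, 84, 88, 84, 83, 82, 81, 79, 79, 81, 129, 130, 131, 128, 94, 103, 126, 163, 173, 175, 175, 175, 174, 176, 172, 173, 173, 173]
[141, 142, 143, 144, 145, 167, 215, 229, 232, 233] [148, 150, 149, 149, 143, 36, 22, 18, 16, 20]
row 150 [176, 178, 173, 174, 174, 177, 179, 179, 108, 131, 131, 118, 118, 120, 118, 119, 117, 119, 119, 129, 129, 122, 117, 118, 116, 119, 118, 119, 120, 130, 131, 132, 119, 126, 180, 182, 137, 121, 120, 119, 121, 120, 128, 129, 131, 91, 115, 175, 180, 177, 177, 119, 106, 115, 234]
row 152 [174, 175, 173, 171, 174, 177, 177, 179, 102, 114, 93, 99, 96, 96, 93, 94, 92, 94, 92, 97, 94, 96, 94, 94, 96, 96, 96, 95, 95, 94, 95, 95, 95, 95, 96, 97, 97, 96, 96, 101, 97, 93, 94, 95, 93, 82, 117, 174, 178, 179, 176, 118, 103, 123, 238]
row 154 [175, 175, 174, 170, 173, 176, 180, 177, 101, 83, 96, 100, 101, 102, 100, 98, 100, 99, 96, 98, 97, 99, 99, 98, 100, 99, 99, 100, 102, 100, 100, 99, 97, 99, 101, 100, 100, 100, 99, 100, 103, 101, 103, 100, 99, 97, 122, 174, 179, 177, 175, 121, 104, 123, 237]
row 158 [176, 174, 173, 170, 172, 173, 176, 127, 83, 139, 159, 162, 162, 163, 167, 167, 163, 161, 159, 164, 163, 159, 160, 163, 165, 163, 160, 161, 166, 164, 164, 167, 164, 162, 159, 162, 165, 164, 162, 162, 164, 164, 163, 165, 165, 159, 146, 175, 179, 177, 176, 121, 105, 147, 237]
row 164 [173, 173, 173, 171, 171, 175, 176, 172, 90, 138, 165, 168, 169, 171, 173, 174, 174, 170, 167, 168, 168, 167, 167, 167, 169, 171, 170, 167, 170, 170, 169, 172, 175, 172, 168, 169, 172, 171, 171, 170, 172, 172, 175, 175, 175, 165, 140, 173, 176, 174, 174, 130, 103, 176, 237]
```

Clear of contact and centred. Descending in steps.

servo_tool:
  plan:
    - [[0, 0, 0.005], 0, -1]
    - [[0, 0, 0.01], 0, -1]
    - [[0, 0, 0.014], 0, -1]
    - [[0, 0, 0.018], 0, -1]
    - [[0, 0, 0.022], 0, -1]
    - [[0, 0, 0.022], 0, -1]
    - [[0, 0, 0.022], 0, -1]

```text
time: 31.05
ee_pos: [450.3, -122.5, 269.8]
eef_rot: [-3.141, 0.0, -0.101]
ft_force: [0.2, -0.7, -4.8]
opening: 14.7
```

servo_tool:
  plan:
    - [[0, 0, 0.003], 0, -1]
    - [[0, 0, 0.006], 0, -1]
    - [[0, 0, 0.009], 0, -1]
    - [[0, 0, 0.012], 0, -1]
    - [[0, 0, 0.0135], 0, -1]
    - [[0, 0, 0.0135], 0, -1]
    - [[0, 0, 0.0135], 0, -1]

```text
time: 31.75
ee_pos: [450.3, -122.5, 256.4]
eef_rot: [-3.141, 0.0, -0.101]
ft_force: [-0.4, 0.6, -3.8]
opening: 15.1
```

servo_tool:
  plan:
    - [[0, 0, 0.001], 0, -1]
    - [[0, 0, 0.001], 0, -0.45]
    - [[0, 0, 0.001], 0, -0.45]
    - [[0, 0, 0.001], 0, -0.45]
    - [[0, 0, 0.001], 0, -0.45]
    - [[0, 0, 0.001], 0, -1]
    - [[0, 0, 0.001], 0, -1]
    - [[0, 0, 0.001], 0, -1]
    - [[0, 0, 0.001], 0, -1]

```text
time: 32.65
ee_pos: [450.4, -122.5, 255.7]
eef_rot: [3.142, -0.0, -0.101]
ft_force: [-1.3, -0.1, 5.1]
opening: 14.6
```

```bash
python3 - <<'E'
from h import *
m,im=save('wrist','w14'); g=im.mean(2)
s=arm.get_state(); print(s['time'],s['ee_pos'],s['eef_rot'],s['ft_force'],s['opening'])
for c in (230,284): print(c,g[120:200:2,c].astype(int).tolist())
print(g[190:224:2,253].astype(int).tolist(),g[330:370:2,253].astype(int).tolist())
E
```

```text
32.7 [ 450.43248392 -122.55936686  255.69007399] [ 3.14151937e+00 -4.01704947e-04 -1.01075600e-01] [-0.7513935  -0.48955578  6.2515324 ] 14.809207476779006
230 [184, 186, 183, 65, 67, 84, 86, 85, 86, 82, 81, 79, 79, 80, 78, 76, 76, 72, 107, 155, 175, 181, 170, 171, 164, 108, 109, 109, 108, 127, 156, 156, 154, 155, 155, 156, 155, 155, 153, 154]
284 [184, 184, 190, 72, 64, 86, 87, 86, 84, 83, 82, 83, 79, 80, 78, 78, 78, 73, 111, 155, 178, 185, 183, 185, 183, 184, 184, 182, 182, 178, 138, 220, 236, 232, 236, 237, 236, 236, 236, 236]
[131, 131, 165, 222, 230, 234, 235, 235, 235, 236, 235, 235, 235, 235, 235, 236, 235] [151, 150, 151, 152, 149, 151, 149, 64, 23, 18, 21, 16, 19, 21, 19, 19, 20, 17, 16, 17]
```

```bash
python3 - <<'E'
from h import *
m,_=load('w14'); obs=np.array([156.5,195,343.5])
r=least_squares(lambda p:rows(m,(450.4,-122.5,255.7),-.101,68+p[0]*10,p[1]/10,p[2]*10)[[0,2,3]]-obs,[0,0,0]); print(68+r.x[0]*10,r.x[1]/10,r.x[2]*10)
E
```

```text
71.86550374470504 0.00824845796629638 2.8029220576840723
```

servo_tool:
  plan:
    - [[0.0005, 0.0003, -0.0008], -0.14, -1]
    - [[0.001, 0.0006, -0.0008], -0.28, -1]
    - [[0.0015, 0.001, -0.0008], -0.42, -1]
    - [[0.002, 0.0014, -0.0008], -0.56, -1]
    - [[0.0025, 0.0018, -0.0008], -0.7, -1]
    - [[0.003, 0.0022, -0.0008], -0.84, -1]
    - [[0.0037, 0.0026, -0.0008], -0.98, -1]
    - [[0.0043, 0.003, -0.0008], -1.12, -1]
    - [[0.005, 0.0034, -0.0008], -1.26, -1]
    - [[0.0055, 0.0037, -0.0008], -1.4, -1]

```text
time: 33.7
ee_pos: [455.2, -126.6, 255.7]
eef_rot: [-3.141, -0.0, 1.305]
ft_force: [0.0, 0.7, -2.5]
opening: 14.5
```

servo_tool:
  plan:
    - [[0, 0, 0], -0.1, -1]
    - [[0, 0, 0], -0.171, -1]
    - [[0, 0, 0], -0.171, -1]
    - [[0, 0, 0], -0.171, -1]
    - [[0, 0, 0], -0.171, -1]
    - [[0, 0, 0], -0.171, -1]

```text
time: 34.3
ee_pos: [455.3, -126.6, 256.0]
eef_rot: [-3.141, -0.0, 1.469]
ft_force: [0.7, -0.1, -4.1]
opening: 14.6
```

```bash
python3 - <<'E'
from h import *
s=arm.get_state(); print(s['time'],s['ee_pos'],s['eef_rot'],s['ft_force'],s['opening'])
a=-.101; d=s['ee_pos'][:2]-[467.5,-8.7]; print('local',d@[np.cos(a),np.sin(a)],d@[-np.sin(a),np.cos(a)]+114)
E
```

```text
34.3 [ 455.28281724 -126.60287779  256.0037974 ] [-3.14109159e+00 -2.51847729e-04  1.46925340e+00] [ 0.72562826 -0.11934618 -4.06596561] 14.577599907558835
local -0.2669669061288652 -4.533863829384828
```

servo_tool:
  plan:
    - [[0, 0, 0.0008], 0, -1]
    - [[0, 0, 0.0008], 0, -0.3]
    - [[0, 0, 0.0008], 0, -0.3]
    - [[0, 0, 0.0008], 0, -0.3]
    - [[0, 0, 0.0008], 0, -0.3]
    - [[0, 0, -0.015], 0, -0.3]
    - [[0, 0, -0.05], 0, -0.3]
    - [[0, 0, -0.1], 0, 1]
    - [[0, 0, -0.14], 0, 1]
    - [[0, 0, -0.14], 0, 1]

```text
time: 35.3
ee_pos: [457.4, -127.5, 401.8]
eef_rot: [3.131, 0.003, 1.47]
ft_force: [1.2, -0.4, 0.4]
opening: 72.0
```

```bash
cat >> h.py <<'E'
def sil(m,x,y,a,zb=0,sc=4):
    M=np.zeros((384,512),np.uint8); c,s=np.cos(a),np.sin(a)
    bx=lambda X,Y,z0,z1:[(i*X/2,j*Y/2,z) for i in(-1,1) for j in(-1,1) for z in(z0,z1)]
    cyl=lambda r,z0,z1:[(r*np.cos(t),r*np.sin(t),z) for t in np.linspace(0,2*np.pi,24) for z in(z0,z1)]
    for P in (bx(64,40,0,14),cyl(14,14,30),cyl(29,30,36),bx(64,16,35,80)):
        P=np.array(P); W=np.c_[x+c*P[:,0]-s*P[:,1],y+s*P[:,0]+c*P[:,1],zb+P[:,2]]
        h=cv2.convexHull(w2p(m,W).astype(np.float32)); cv2.fillConvexPoly(M,np.round(h*16).astype(np.int32),1,shift=4)
    return M>0
def fitsil(fn,p0,thr=60,da=.3,hide=None):
    from scipy.optimize import minimize
    m,im=load(fn); q=w2p(m,[p0[0],p0[1],40])[0]; R=60 if fn[0]!='w' else 140
    w=np.zeros((384,512),bool); u,v=q.astype(int); w[max(v-R,0):v+R,max(u-R,0):u+R]=1
    k=(im.min(2)>thr)&w&(im.max(2).astype(int)-im.min(2)<60)
    n,l=cv2.connectedComponents(k.astype(np.uint8)); M0=sil(m,*p0); b=np.bincount(l[M0],minlength=n); b[0]=0; k=l==b.argmax()
    f=lambda p:-(lambda S:(S&k).sum()/((S|k)&(hide if hide is not None else True)).sum())(sil(m,p[0],p[1],p[2]/50))
    best=min((minimize(f,[p0[0],p0[1],50*(p0[2]+d)],method='Nelder-Mead',options=dict(initial_simplex=np.array([[p0[0],p0[1],50*(p0[2]+d)]]*4)+np.array([[0,0,0],[8,0,0],[0,8,0],[0,0,5]]))) for d in (-da,0,da)),key=lambda r:r.fun)
    print(fn,'x,y,yaw',best.x[:2].round(1),round(best.x[2]/50,3),'IoU',round(-best.fun,3)); return best.x
E
python3 - <<'E'
from h import *
fitsil('w9',(590,-285,-.1)); fitsil('w3',(573,317,0.)); fitsil('top0',(574,319,0.),100); fitsil('top0',(420,-326,-.6),100)
s=arm.get_state(); print(s['time'],s['ee_pos'])
go(440,-300,330,(-.604,))
E
```

```text
w9 x,y,yaw [ 593.9 -287.5] -0.103 IoU 0.982
w3 x,y,yaw [575.5 319.3] -0.009 IoU 0.975
top0 x,y,yaw [575.7 321.7] 0.056 IoU 0.912
top0 x,y,yaw [ 419.7 -329.7] -0.54 IoU 0.905
35.3 [ 457.38839638 -127.50334191  401.77920114]
shift [-0.1734, 0.0, 0.0718] turn 2.0741 rows>= 14
```

servo_tool:
  plan:
    - [[-0.173, 0, 0.01], 2.06, 1]
    - [[-0.173, 0, 0.01], 2.06, 1]
    - [[-0.173, 0, 0.01], 2.06, 1]
    - [[-0.173, 0, 0.01], 2.06, 1]
    - [[-0.173, 0, 0.04], 2.06, 1]
    - [[-0.173, 0, 0.07], 2.06, 1]
    - [[-0.173, 0, 0.07], 2.06, 1]
    - [[-0.173, 0, 0.07], 2.06, 1]
    - [[-0.173, 0, 0.07], 2.06, 1]
    - [[-0.173, 0, 0.07], 2.06, 1]

```text
time: 36.3
ee_pos: [437.7, -298.6, 325.2]
eef_rot: [-3.14, 0.001, -0.036]
ft_force: [-0.3, -0.3, 0.3]
opening: 85.4
```

servo_tool:
  plan:
    - [[0, 0, 0], 0.15, 1]
    - [[0, 0, 0], 0.3, 1]
    - [[0, 0, 0], 0.45, 1]
    - [[0, 0, 0], 0.56, 1]
    - [[0, 0, 0], 0.56, 1]
    - [[0, 0, 0], 0.56, 1]
    - [[0, 0, 0], 0.56, 1]
    - [[0, 0, 0], 0.56, 1]

```text
time: 37.1
ee_pos: [438.0, -298.8, 326.1]
eef_rot: [-3.141, 0.0, -0.589]
ft_force: [0.3, 0.2, 0.4]
opening: 85.3
```

```bash
python3 - <<'E'
from h import *
m,im=save('wrist','w15'); save('top','t15')
s=arm.get_state(); print(s['time'],s['ee_pos'],s['eef_rot'])
x=fitsil('w15',(420,-328,-.58)); go(x[0],x[1],224,(x[2]/50,))
E
```

```text
37.2 [ 438.03822195 -298.83335612  326.13284067] [-3.14152131e+00  5.43043087e-05 -5.89175823e-01]
w15 x,y,yaw [ 439.4 -355.4] -0.547 IoU 0.975
shift [0.0326, 0.0463, 0.1021] turn -0.0424 rows>= 3
```

The event knocked head C to (439,-355). The silhouette fit there is good at IoU 0.975. Grasping.

servo_tool:
  plan:
    - [[0.0326, 0.0463, 0.01], -0.042, 1]
    - [[0.0326, 0.0463, 0.02], -0.042, 1]
    - [[0.0326, 0.0463, 0.03], -0.042, 1]
    - [[0.0326, 0.0463, 0.03], -0.042, 1]
    - [[0.0326, 0.0463, 0.03], -0.042, 1]
    - [[0.0326, 0.0463, 0.03], -0.042, 1]
    - [[0.0326, 0.0463, 0.03], -0.042, 1]

```text
time: 37.9
ee_pos: [439.6, -354.9, 296.7]
eef_rot: [3.142, -0.001, -0.547]
ft_force: [-0.2, 0.6, 0.5]
opening: 85.6
```

```bash
python3 - <<'E'
from h import *
m,im=save('wrist','w16')
s=arm.get_state(); print(s['time'],s['ee_pos'],s['eef_rot'])
x=fitsil('w16',(439.4,-355.4,-.55),da=.05); go(x[0],x[1],224,(x[2]/50,))
E
```

```text
37.95 [ 439.55682458 -355.00487832  296.70048208] [ 3.14154153e+00 -6.73390490e-04 -5.47315540e-01]
w16 x,y,yaw [ 439.9 -355.8] -0.562 IoU 0.623
shift [0.0007, 0.0005, 0.0727] turn 0.0142 rows>= 2
```

servo_tool:
  plan:
    - [[0.0005, 0.0005, 0.04], 0.005, 1]
    - [[0.0005, 0.0005, 0.0725], 0.005, 1]
    - [[0.0005, 0.0005, 0.0725], 0.005, 1]
    - [[0.0005, 0.0005, 0.0725], 0.005, 1]
    - [[0.0005, 0.0005, 0.0725], 0.005, -1]
    - [[0.0005, 0.0005, 0.0725], 0.005, -1]
    - [[0.0005, 0.0005, 0.0725], 0.005, -1]
    - [[0.0005, 0.0005, 0.0725], 0.005, -1]
    - [[0.0005, 0.0005, 0.0725], 0.005, -1]
    - [[0.0005, 0.0005, 0.0725], 0.005, -1]
  newtons: 100

```text
time: 38.95
ee_pos: [439.7, -356.1, 224.3]
eef_rot: [-3.141, -0.001, -0.553]
ft_force: [0.9, 2.2, 5.8]
opening: 14.8
```

servo_tool:
  plan:
    - [[0, 0, -0.04], 0, -1]
    - [[0, 0, -0.08], 0, -1]
    - [[0, 0, -0.12], 0, -1]
    - [[0, 0, -0.16], 0, -1]
    - [[0, 0, -0.16], 0, -1]
    - [[0, 0, -0.16], 0, -1]
    - [[0, 0, -0.16], 0, -1]
    - [[0, 0, -0.16], 0, -1]

```text
time: 39.75
ee_pos: [438.8, -355.5, 381.3]
eef_rot: [-3.14, 0.005, -0.553]
ft_force: [-0.5, 0.1, -4.2]
opening: 14.4
```

```bash
python3 - <<'E'
from h import *
m,im=save('wrist','w17'); g=im.mean(2)
s=arm.get_state(); print(s['time'],s['ee_pos'],s['eef_rot'],s['opening'],s['ft_force'])
print(g[140:180:2,230].astype(int).tolist(),g[190:220:2,253].astype(int).tolist(),g[336:366:2,253].astype(int).tolist())
go(463.7,-46.5,370,(-.101,))
E
```

```text
39.8 [ 438.9753368  -355.58007232  381.48461414] [-3.14044244  0.00420224 -0.55298235] 14.706586853868039 [ 0.01842224  0.15439103 -4.1773899 ]
[19, 20, 21, 22, 20, 22, 24, 22, 25, 26, 57, 90, 115, 173, 187, 190, 190, 189, 189, 191] [140, 142, 143, 142, 142, 144, 144, 150, 207, 234, 238, 241, 241, 241, 240] [161, 162, 162, 162, 161, 161, 159, 160, 158, 59, 22, 19, 21, 20, 19]
shift [-0.1413, -0.276, 0.0115] turn -0.452 rows>= 7
```

servo_tool:
  plan:
    - [[-0.015, -0.03, 0], -0.06, -1]
    - [[-0.035, -0.07, 0], -0.13, -1]
    - [[-0.055, -0.11, 0], -0.2, -1]
    - [[-0.075, -0.15, 0], -0.27, -1]
    - [[-0.093, -0.185, 0], -0.34, -1]
    - [[-0.11, -0.215, 0], -0.4, -1]
    - [[-0.124, -0.242, 0], -0.44, -1]
    - [[-0.134, -0.261, 0], -0.452, -1]
    - [[-0.139, -0.272, 0], -0.452, -1]
    - [[-0.1413, -0.276, 0], -0.452, -1]

```text
time: 40.8
ee_pos: [464.2, -46.2, 383.1]
eef_rot: [-3.141, 0.001, -0.1]
ft_force: [-0.1, -1.0, -4.8]
opening: 14.8
```

servo_tool:
  plan:
    - [[0, 0, 0.01], 0, -1]
    - [[0, 0, 0.025], 0, -1]
    - [[0, 0, 0.04], 0, -1]
    - [[0, 0, 0.055], 0, -1]
    - [[0, 0, 0.065], 0, -1]
    - [[0, 0, 0.07], 0, -1]
    - [[0, 0, 0.07], 0, -1]
    - [[0, 0, 0.07], 0, -1]
    - [[0, 0, 0.07], 0, -1]
    - [[0, 0, 0.07], 0, -1]

```text
time: 41.8
ee_pos: [464.5, -47.1, 314.3]
eef_rot: [3.142, -0.001, -0.101]
ft_force: [-0.3, 0.8, -5.2]
opening: 14.6
```

```bash
python3 - <<'E'
from h import *
m,im=save('wrist','w18'); g=im.mean(2)
s=arm.get_state(); p=s['ee_pos'];print(s['time'],p,s['eef_rot'],s['opening'],s['ft_force'])
a=-.101; d=p[:2]-[467.5,-8.7]; print('local',d@[np.cos(a),np.sin(a)],d@[-np.sin(a),np.cos(a)]+38)
print(g[120:180:2,230].astype(int).tolist(),g[190:220:2,253].astype(int).tolist(),g[336:366:2,253].astype(int).tolist())
E
```

```text
41.85 [464.45828329 -47.04714126 314.18963438] [ 3.14148731e+00 -1.08152393e-03 -1.00815210e-01] 14.277241109062992 [ 1.25593044  0.29069203 -4.64019663]
local 0.8402641544425861 -0.45840922143064233
[173, 178, 169, 65, 71, 76, 76, 78, 76, 73, 76, 75, 72, 84, 197, 206, 197, 133, 122, 122, 98, 83, 103, 158, 172, 175, 173, 175, 161, 104] [123, 123, 122, 121, 125, 125, 122, 129, 183, 220, 225, 230, 230, 230, 230] [144, 143, 159, 166, 164, 162, 164, 162, 162, 56, 20, 16, 19, 19, 17]
```

```bash
python3 - <<'E'
from h import *
fit('w18',(464.46,-47.05,314.2),-.101,[164.5,159,206,353.5])
E
```

```text
w18 gz 70.51325179639922 tilt 0.003424301433179283 dx -0.8013537185053712 res [-0.  0.  0. -0.]
```

servo_tool:
  plan:
    - [[-0.0011, 0.0003, 0], 0, -1]
    - [[-0.0011, 0.0003, 0.01], 0, -1]
    - [[-0.0011, 0.0003, 0.02], 0, -1]
    - [[-0.0011, 0.0003, 0.026], 0, -1]
    - [[-0.0011, 0.0003, 0.026], 0, -1]
    - [[-0.0011, 0.0003, 0.026], 0, -1]
    - [[-0.0011, 0.0003, 0.026], 0, -1]
    - [[-0.0011, 0.0003, 0.026], 0, -1]

```text
time: 42.65
ee_pos: [463.3, -47.3, 288.0]
eef_rot: [-3.142, -0.001, -0.101]
ft_force: [0.2, -0.2, -4.2]
opening: 14.3
```

servo_tool:
  plan:
    - [[0, 0, 0.004], 0, -1]
    - [[0, 0, 0.008], 0, -1]
    - [[0, 0, 0.012], 0, -1]
    - [[0, 0, 0.012], 0, -1]
    - [[0, 0, 0.012], 0, -1]

```text
time: 43.15
ee_pos: [463.0, -47.2, 275.5]
eef_rot: [-3.141, 0.001, -0.101]
ft_force: [0.3, 0.6, -4.5]
opening: 14.3
```

servo_tool:
  plan:
    - [[0, 0, 0.005], 0, -1]
    - [[0, 0, 0.01], 0, -1]
    - [[0, 0, 0.015], 0, -1]
    - [[0, 0, 0.019], 0, -1]
    - [[0, 0, 0.0215], 0, -1]
    - [[0, 0, 0.0215], 0, -1]
    - [[0, 0, 0.0215], 0, -1]

```text
time: 43.85
ee_pos: [462.9, -47.1, 254.3]
eef_rot: [-3.141, 0.001, -0.101]
ft_force: [-2.1, 1.4, 2.3]
opening: 14.4
```

```bash
python3 - <<'E'
from h import *
s=arm.get_state(); p=s['ee_pos'];print(s['time'],p,s['eef_rot'],s['opening'],s['ft_force'])
a=-.101; d=p[:2]-[467.5,-8.7]; print('local',d@[np.cos(a),np.sin(a)],d@[-np.sin(a),np.cos(a)]+38)
E
```

```text
43.85 [462.91819837 -47.12138408 254.30642322] [-3.14135575e+00  5.33498362e-04 -1.01017729e-01] 14.42672295445196 [-2.07262844  1.38711791  2.31593096]
local -0.6844864536624318 -0.6875579401981398
```

Seated, at z 254.3. Now the quarter turn.

servo_tool:
  plan:
    - [[0.0006, 0, -0.0005], -0.14, -1]
    - [[0.0006, 0, -0.0005], -0.28, -1]
    - [[0.0006, 0, -0.0005], -0.42, -1]
    - [[0.0006, 0, -0.0005], -0.56, -1]
    - [[0.0006, 0, -0.0005], -0.7, -1]
    - [[0.0006, 0, -0.0005], -0.84, -1]
    - [[0.0006, 0, -0.0005], -0.98, -1]
    - [[0.0006, 0, -0.0005], -1.12, -1]
    - [[0.0006, 0, -0.0005], -1.26, -1]
    - [[0.0006, 0, -0.0005], -1.4, -1]

```text
time: 44.85
ee_pos: [463.8, -47.3, 254.5]
eef_rot: [3.141, -0.0, 1.305]
ft_force: [-0.2, 0.6, -4.4]
opening: 14.7
```

servo_tool:
  plan:
    - [[0, 0, 0], -0.1, -1]
    - [[0, 0, 0], -0.171, -1]
    - [[0, 0, 0], -0.171, -1]
    - [[0, 0, 0], -0.171, -1]
    - [[0, 0, 0], -0.171, -1]
    - [[0, 0, 0], -0.171, -1]

```text
time: 45.45
ee_pos: [463.7, -47.3, 254.7]
eef_rot: [3.142, -0.0, 1.469]
ft_force: [0.3, 0.1, -4.3]
opening: 14.5
```

servo_tool:
  plan:
    - [[0, 0, 0.0005], 0, -1]
    - [[0, 0, 0.0005], 0, -0.3]
    - [[0, 0, 0.0005], 0, -0.3]
    - [[0, 0, 0.0005], 0, -0.3]
    - [[0, 0, 0.0005], 0, -0.3]
    - [[0, 0, -0.015], 0, -0.3]
    - [[0, 0, -0.05], 0, -0.3]
    - [[0, 0, -0.1], 0, 1]
    - [[0, 0, -0.15], 0, 1]
    - [[0, 0, -0.15], 0, 1]

```text
time: 46.45
ee_pos: [466.1, -47.8, 411.3]
eef_rot: [3.129, 0.002, 1.47]
ft_force: [0.7, -0.3, 0.1]
opening: 72.3
```

```bash
python3 - <<'E'
from h import *
s=arm.get_state(); p=s['ee_pos'];print(s['time'],p,s['eef_rot'],s['opening'],s['ft_force'])
go(480,-60,470,(1.47,))
E
```

```text
46.45 [466.10060146 -47.82803558 411.33577077] [3.12882013e+00 1.82363645e-03 1.47014917e+00] 72.28587357170088 [ 0.70622576 -0.3071472   0.11595958]
shift [-0.0107, 0.0151, -0.0587] turn 0.0001 rows>= 2
```

servo_tool:
  plan:
    - [[0.03, 0.032, -0.04], 0, 1]
    - [[0.03, 0.032, -0.04], 0, 1]
    - [[0.03, 0.032, -0.04], 0, 1]
    - [[0.03, 0.032, -0.04], 0, 1]
    - [[0.03, 0.032, -0.04], 0, 1]
    - [[0.03, 0.032, -0.04], 0, 1]
    - [[0.03, 0.032, -0.04], 0, 1]

```text
time: 47.15
ee_pos: [498.1, -21.0, 444.0]
eef_rot: [-3.14, -0.0, 1.47]
ft_force: [0.1, -1.1, 0.0]
opening: 85.6
```

```bash
python3 - <<'E'
from h import *
s=arm.get_state(); p=s['ee_pos'];print(s['time'],p,s['eef_rot'])
m,im=save('wrist','w20'); ms,i2=save('scene','s20')
A=cv2.resize(im[0:290,150:400],(520,603))[:600]; A=im[0:300,150:400]; A=cv2.resize(A,(500,600),interpolation=cv2.INTER_CUBIC)
B=cv2.resize(i2[140:240,200:320],(300,250),interpolation=cv2.INTER_CUBIC); C=cv2.resize(i2,(300,225)); 
D=np.zeros((125,300,3),np.uint8)
out(np.hstack([A,np.vstack([B,C,D])]),'v20')
a=-.101;ex=np.array([np.cos(a),np.sin(a)]);ey=np.array([-ex[1],ex[0]]);o=np.array([467.5,-8.7])
for k in(1.5,-.5,-1.5):
    c=o+ey*(76*k-.5); M=sil(m,*c,a+np.pi/2,30); print(k,(w2p(m,[*c,66])*2-[300,0]).round(),(w2p(m,[[*(c+ey*32),110],[*(c-ey*32),110]])*2-[300,0]).round().tolist())
print('handle',(w2p(m,[*(o+86*ex+60*np.cos(1.3)*ex+60*np.sin(1.3)*ey),139])*2-[300,0]).round())
E
```

```text
47.15 [498.09781409 -20.95972763 443.97546981] [-3.14003930e+00 -1.39829790e-04  1.46951128e+00]
1.5 [[142.  60.]] [[130.0, -46.0], [135.0, 127.0]]
-0.5 [[150. 374.]] [[140.0, 334.0], [144.0, 465.0]]
-1.5 [[153. 506.]] [[145.0, 488.0], [148.0, 603.0]]
handle [[394. 187.]]
```

View pics/v20.png

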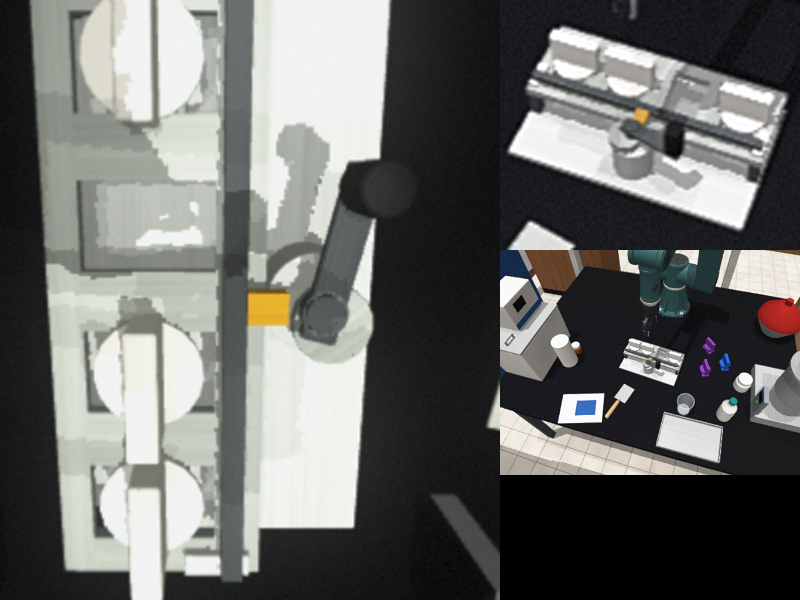

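All three heads are down and turned, paddles along the row, with collars near their predicted centres (within about 2 mm). No fourth white head shows. The handle is at (388,188). Now I'll crank back.

```bash
python3 - <<'E'
from h import *
m,_=load('w20'); H=p2w(m,[[(388+300+.5)/2-.5,(188+.5)/2-.5]],139)[0]; print(H)
cam=np.array([553.1,-16.8]); d=H[:2]-cam; print(np.hypot(*d),np.arctan2(d[1],d[0])+.101+.9)
go(H[0],H[1],335,(1.47,))
E
```

```text
[572.22232774  38.75778129 139.        ]
58.756535641278525 2.24030849097316
shift [0.0668, 0.0675, 0.1093] turn -0.0003 rows>= 3
```

servo_tool:
  plan:
    - [[0.0673, 0.068, 0.02], 0, 1]
    - [[0.0673, 0.068, 0.05], 0, 1]
    - [[0.0673, 0.068, 0.109], 0, 1]
    - [[0.0673, 0.068, 0.109], 0, 1]
    - [[0.0673, 0.068, 0.109], 0, 1]
    - [[0.0673, 0.068, 0.109], 0, 1]
    - [[0.0673, 0.068, 0.109], 0, 1]
    - [[0.0673, 0.068, 0.109], 0, 1]
    - [[0.0673, 0.068, 0.109], 0, 1]

```text
time: 48.15
ee_pos: [573.3, 39.2, 337.1]
eef_rot: [3.139, -0.0, 1.47]
ft_force: [-0.1, 0.1, -0.4]
opening: 85.7
```

```bash
python3 - <<'E'
from h import *
s=arm.get_state(); print(s['time'],s['ee_pos']); go(572.7,39.3,273,(1.47,))
E
```

```text
48.15 [573.29499869  39.21435512 337.14823099]
shift [0.0, -0.0006, 0.0641] turn -0.0003 rows>= 2
```

servo_tool:
  plan:
    - [[0, -0.0005, 0.03], 0, 1]
    - [[0, -0.0005, 0.063], 0, 1]
    - [[0, -0.0005, 0.063], 0, 1]
    - [[0, -0.0005, 0.063], 0, 1]
    - [[0, -0.0005, 0.063], 0, -1]
    - [[0, -0.0005, 0.063], 0, -1]
    - [[0, -0.0005, 0.063], 0, -1]
    - [[0, -0.0005, 0.063], 0, -1]
    - [[0, -0.0005, 0.063], 0, -1]
    - [[0, -0.0005, 0.063], 0, -1]
  newtons: 40

```text
time: 49.15
ee_pos: [572.8, 39.5, 273.5]
eef_rot: [3.14, -0.0, 1.47]
ft_force: [-1.1, -0.4, 6.5]
opening: 23.1
```

```bash
python3 - <<'E'
from h import *
s=arm.get_state(); p=s['ee_pos']; print(s['time'],p,s['opening'],s['ft_force'])
d=p[:2]-[553.1,-16.8]; f0=np.arctan2(d[1],d[0])+.101; print(np.hypot(*d),f0+.9)
f=np.linspace(f0,-.9,21); P=np.c_[.06*np.sin(f),.06*np.cos(f)]
print((P[1:11]-P[0]).round(4).tolist()); print((P[11:]-P[10]).round(4).tolist())
E
```

```text
49.15 [572.80529473  39.54546717 273.46434648] 23.060858415005956 [-1.08107054 -0.381335    6.54157043]
59.69179433962855 2.235368474671392
[[-0.0019, 0.0064], [-0.0046, 0.0126], [-0.0079, 0.0184], [-0.0118, 0.0238], [-0.0163, 0.0288], [-0.0213, 0.0332], [-0.0268, 0.0371], [-0.0327, 0.0403], [-0.0389, 0.0428], [-0.0454, 0.0446]]
[[-0.0066, 0.0011], [-0.0133, 0.0014], [-0.02, 0.001], [-0.0266, -0.0002], [-0.033, -0.002], [-0.0392, -0.0046], [-0.0451, -0.0079], [-0.0505, -0.0118], [-0.0555, -0.0163], [-0.06, -0.0213]]
```

servo_tool:
  plan:
    - [[-0.0019, 0.0064, 0], 0, -1]
    - [[-0.0046, 0.0126, 0], 0, -1]
    - [[-0.0079, 0.0184, 0], 0, -1]
    - [[-0.0118, 0.0238, 0], 0, -1]
    - [[-0.0163, 0.0288, 0], 0, -1]
    - [[-0.0213, 0.0332, 0], 0, -1]
    - [[-0.0268, 0.0371, 0], 0, -1]
    - [[-0.0327, 0.0403, 0], 0, -1]
    - [[-0.0389, 0.0428, 0], 0, -1]
    - [[-0.0454, 0.0446, 0], 0, -1]

```text
time: 50.15
ee_pos: [612.8, -9.3, 273.5]
eef_rot: [3.14, -0.002, 1.47]
ft_force: [-0.5, 4.7, 6.0]
opening: 23.0
```

servo_tool:
  plan:
    - [[-0.0066, 0.0011, 0], 0, -1]
    - [[-0.0133, 0.0014, 0], 0, -1]
    - [[-0.02, 0.001, 0], 0, -1]
    - [[-0.0266, -0.0002, 0], 0, -1]
    - [[-0.033, -0.002, 0], 0, -1]
    - [[-0.0392, -0.0046, 0], 0, -1]
    - [[-0.0451, -0.0079, 0], 0, -1]
    - [[-0.0505, -0.0118, 0], 0, -1]
    - [[-0.0555, -0.0163, 0], 0, -1]
    - [[-0.06, -0.0213, 0], 0, -1]

```text
time: 51.15
ee_pos: [586.4, -67.4, 273.5]
eef_rot: [3.138, -0.001, 1.47]
ft_force: [3.7, 3.2, 3.0]
opening: 22.8
```

servo_tool:
  plan:
    - [[0, 0, 0], 0, -1]
    - [[0, 0, 0], 0, -1]
    - [[0, 0, 0], 0, -1]
    - [[0, 0, 0], 0, -1]

```text
time: 51.55
ee_pos: [585.8, -67.8, 273.5]
eef_rot: [3.14, 0.0, 1.47]
ft_force: [-0.3, -0.2, 6.4]
opening: 23.2
```

```bash
python3 - <<'E'
from h import *
s=arm.get_state(); p=s['ee_pos']; print(s['time'],p,s['opening'],s['ft_force'])
d=p[:2]-[553.1,-16.8]; print(np.hypot(*d),'joint',np.arctan2(d[1],d[0])+.101+.9)
E
```

```text
51.55 [585.75264784 -67.75916971 273.45711448] 23.172169984932214 [-0.3443841  -0.20825616  6.37632903]
60.52299057748962 joint 5.653744406275418e-05
```

Joint is at about 0. I'll release, lift away and check.

servo_tool:
  plan:
    - [[0, 0, 0], 0, 1]
    - [[0, 0, 0], 0, 1]
    - [[0, 0, 0], 0, 1]
    - [[0, 0, 0], 0, 1]
    - [[0, 0, -0.03], 0, 1]
    - [[0, 0, -0.07], 0, 1]
    - [[0, 0, -0.12], 0, 1]
    - [[0, 0, -0.17], 0, 1]
    - [[-0.04, -0.08, -0.18], 0, 1]
    - [[-0.04, -0.08, -0.18], 0, 1]

```text
time: 52.55
ee_pos: [500.9, -99.8, 454.7]
eef_rot: [3.138, 0.001, 1.471]
ft_force: [-0.5, -0.9, -0.7]
opening: 85.3
```

servo_tool:
  plan:
    - [[0, -0.02, 0], 0, 1]
    - [[0, -0.02, 0], 0, 1]
    - [[0, -0.02, 0], 0, 1]
    - [[0, -0.02, 0], 0, 1]
    - [[0, -0.02, 0], 0, 1]
    - [[0, -0.02, 0], 0, 1]

```text
time: 53.15
ee_pos: [482.4, -97.4, 452.4]
eef_rot: [-3.141, -0.0, 1.471]
ft_force: [-0.0, -0.2, -0.1]
opening: 85.2
```

```bash
python3 - <<'E'
from h import *
s=arm.get_state(); print(s['time'],s['ee_pos'],s['ft_force'],s['opening'])
m,im=save('wrist','w21'); ms,i2=save('scene','s21'); mt,it=save('top','t21')
a=-.101;ex=np.array([np.cos(a),np.sin(a)]);ey=np.array([-ex[1],ex[0]]);o=np.array([467.5,-8.7])
# bar: dark run along local x at gaps between heads, in wrist image at z=78
g=im.mean(2)
for ly in (30,-0,-75,-110):
    L=np.arange(10,70,1.); q=w2p(m,np.c_[o+L[:,None]*ex+ly*ey,np.full(len(L),78)]); ok=(q[:,0]>0)&(q[:,0]<511)&(q[:,1]>0)&(q[:,1]<383)
    v=[int(g[int(round(y)),int(round(x))]) if k else -1 for (x,y),k in zip(q,ok)]; print(ly,v)
# heads in scene: silhouette agreement before/after cranking
_,s20=load('s20')
for k in(1.5,-.5,-1.5):
    c=o+ey*(76*k-.5); M=sil(ms,*c,a+np.pi/2,30); u=np.abs(i2.astype(int)-s20).mean(2); print(k,'change in paddle area',u[M].mean().round(1))
    for nm in('s21',):
        im2=i2.mean(2); best=max(((im2[sil(ms,*(c+dx*ex+dy*ey),a+np.pi/2+dt,30)].mean()).round(1),dx,dy,dt) for dx in(-8,-4,0,4,8) for dy in(-4,0,4) for dt in(-.3,0,.3)); print(best)
for n,(x,y) in {}.items(): pass
_,t0=load('top0'); d=np.abs(it.astype(int)-t0).max(2)>60
for nm,(u,v) in dict(bottle=(142,153),beaker=(197,148),dish=(120,208),roll=(402,187),jar=(390,212),spatula=(290,145)).items(): print(nm,'changed px',d[v-22:v+22,u-22:u+22].sum())
E
```

```text
53.15 [482.36075196 -97.38576028 452.35471747] [-0.0484903  -0.1874555  -0.14875718] 85.18069256305542
30 [241, 242, 241, 241, 238, 192, 193, 190, 191, 190, 190, 189, 190, 189, 140, 108, 102, 103, 104, 101, 104, 103, 101, 101, 100, 104, 134, 203, 225, 227, 226, 225, 228, 230, 231, 231, 231, 231, 231, 232, 231, 229, 229, 229, 227, 227, 228, 230, 235, 240, 243, 243, 242, 242, 242, 242, 242, 242, 243, 242]
0 [232, 231, 231, 231, 231, 231, 232, 231, 232, 231, 229, 185, 166, 158, 106, 100, 100, 100, 102, 102, 102, 102, 102, 101, 102, 93, 147, 165, 166, 166, 170, 170, 170, 168, 167, 167, 165, 165, 165, 167, 167, 167, 167, 168, 165, 167, 163, 215, 222, 223, 221, 220, 226, 226, 224, 221, 218, 216, 216, 214]
-75 [194, 194, 195, 194, 194, 194, 194, 196, 196, 196, 193, 136, 113, 108, 88, 84, 85, 86, 86, 88, 88, 90, 88, 89, 92, 112, 181, 192, 192, 196, 197, 196, 199, 200, 203, 202, 203, 202, 203, 203, 200, 199, 201, 200, 200, 199, 198, 208, 225, 228, 227, 227, 225, 226, 227, 228, 229, 228, 229, 230]
-110 [239, 239, 239, 242, 242, 243, 242, 242, 242, 242, 242, 242, 237, 171, 106, 90, 91, 94, 94, 95, 95, 94, 97, 96, 102, 147, 194, 200, 205, 205, 206, 206, 206, 210, 212, 214, 213, 215, 215, 213, 210, 210, 210, 211, 209, 210, 207, 214, 230, 233, 233, 232, 229, 230, 232, 234, 234, 233, 234, 235]
1.5 change in paddle area 40.0
(np.float64(177.4), 0, 4, 0)
-0.5 change in paddle area 41.8
(np.float64(154.4), 0, 0, 0)
-1.5 change in paddle area 35.5
(np.float64(166.9), -8, 4, 0)
bottle changed px 0
beaker changed px 0
dish changed px 0
roll changed px 0
jar changed px 0
spatula changed px 0
```

```bash
python3 - <<'E'
from h import *
m,im=load('w21'); a=-.101;ex=np.array([np.cos(a),np.sin(a)]);ey=np.array([-ex[1],ex[0]]);o=np.array([467.5,-8.7]); g=im.mean(2)
for k in(1.5,-.5,-1.5):
    for z,offs,L in((110,(25,-25),np.arange(-20,21,1.)),(66,(0,),np.arange(-40,24,2.))):
      for dy in offs:
        q=w2p(m,np.c_[o+L[:,None]*ex+(76*k+dy)*ey,np.full(len(L),z)]); print(k,z,dy,[int(g[int(round(y)),int(round(x))]) if 0<=y<383 and 0<=x<511 else -1 for x,y in q])
    L=np.arange(20,45,1.); 
    for s_ in(1,-1):
        q=w2p(m,np.c_[o+(76*k+s_*L[:,None])*ey,np.full(len(L),110)]); print('  end',s_,[int(g[int(round(y)),int(round(x))]) if 0<=y<383 and 0<=x<511 else -1 for x,y in q])
E
```

```text
1.5 110 25 [-1, -1, -1, -1, -1, -1, -1, -1, -1, -1, -1, -1, -1, -1, -1, -1, -1, -1, -1, -1, -1, -1, -1, -1, -1, -1, -1, -1, -1, -1, -1, -1, -1, -1, -1, -1, -1, -1, -1, -1, -1]
1.5 110 -25 [-1, -1, -1, -1, -1, -1, -1, -1, -1, -1, -1, -1, -1, -1, -1, -1, -1, -1, -1, -1, -1, -1, -1, -1, -1, -1, -1, -1, -1, -1, -1, -1, -1, -1, -1, -1, -1, -1, -1, -1, -1]
1.5 66 0 [-1, -1, -1, -1, -1, -1, -1, -1, -1, -1, -1, -1, -1, -1, -1, -1, -1, -1, -1, -1, -1, -1, -1, -1, -1, -1, -1, -1, -1, -1, -1, -1]
  end 1 [-1, -1, -1, -1, -1, -1, -1, -1, -1, -1, -1, -1, -1, -1, -1, -1, -1, -1, -1, -1, -1, -1, -1, -1, -1]
  end -1 [-1, -1, -1, -1, -1, -1, -1, -1, -1, -1, -1, -1, -1, -1, -1, -1, -1, -1, -1, -1, -1, -1, -1, -1, -1]
-0.5 110 25 [155, 156, 158, 158, 156, 157, 159, 159, 164, 177, 192, 170, 185, 211, 213, 215, 213, 213, 216, 216, 215, 217, 214, 216, 222, 222, 222, 149, 128, 204, 237, 242, 240, 237, 220, 183, 212, 225, 230, 232, 227]
-0.5 110 -25 [208, 208, 206, 207, 207, 208, 209, 208, 209, 208, 205, 166, 151, 155, 157, 158, 157, 157, 157, 157, 177, 190, 230, 237, 239, 239, 224, 165, 160, 182, 188, 187
[... 649 characters left out ...]
238, 239, 240, 240, 240, 242, 242, 242, 242, 241, 240]
-1.5 110 -25 [136, 136, 138, 137, 137, 138, 136, 137, 136, 137, 138, 167, 222, 239, 241, 241, 242, 241, 241, 241, 242, 241, 242, 241, 241, 241, 231, 130, 135, 139, 138, 138, 140, 136, 139, 141, 138, 151, 225, 233, 233]
-1.5 66 0 [205, 198, 194, 102, 129, 149, 241, 243, 242, 242, 241, 242, 204, 179, 225, 241, 242, 242, 242, 242, 242, 242, 225, 129, 236, 239, 242, 243, 242, 242, 242, 237]
  end 1 [239, 238, 239, 239, 238, 238, 239, 238, 238, 238, 236, 222, 179, 121, 119, 118, 119, 117, 116, 115, 114, 115, 136, 139, 153]
  end -1 [241, 242, 242, 241, 241, 242, 241, 241, 241, 242, 239, 224, 96, 39, 34, 34, 34, 30, 31, 34, 29, 29, 29, 31, 29]
```

Heads B and C are centred within about 1 mm and parallel to the row, and the bar's centre is 30 mm from the row, fully forward. Handing in.

```bash
python3 -c "
from plant import arm; print(arm.hand_in()); print(arm.get_state()['time'])"
```

```text
the job is handed in; nothing more can be done
None
the job is handed in; nothing more can be done
```

I loaded all three stirrer heads on the bench into end slot, end slot and third slot, quarter-turned each one, and cranked the cam back. The job is handed in at about 53 s of the 210 s. No fourth white head was visible, and I left the blue and purple look-alikes alone.

**Last checks**
- **Cam and bar:** the cam was led to about 2.2 rad first, with the bar 44 mm from the row and so fully back. After cranking back to about 0 rad, the bar measured 24–36 mm from the row, centred on 30 mm, so fully forward.
- **Two of the heads:** measured again after cranking, they sit within about 1 mm of their slot centres, with paddles parallel to the row.
- **First head:** it looked centred and locked before the crank-back. It was out of view in the final wrist picture, so I did not measure it again.
- **Other things on the bench:** the before and after top pictures show no change at any of them.
- **Robot:** clear of everything at hand-in, with the measured force near zero.

**What went wrong on the way**
- **Jammed head:** the second head caught the slot rim because I measured before the arm had settled. The wrist force then showed 36 N sideways and 41 N upward. The head tilted in the grip, so I stood it upright on the bench and gripped it again. It then touched the keeper bar and tilted slightly before going in.
- **Moved head:** the third head had been knocked about 35 mm aside during the run. I located it again before gripping it.
- **One check disagreed:** a rough brightness check in the scene picture suggested the second head was 8 mm off along its slot. I put this down to white parts on a white deck, because the wrist measurement shows about 1 mm.

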